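# Weigh down the ferrite bars on an antenna panel

### The arm

A 7-joint arm with a two-finger parallel gripper is mounted at the origin on the work surface. World frame = base frame: x ahead of the robot, y to its left, z up, the work surface at z = 0. Lengths are in mm, angles in rad, forces in N, time in s.
With the tool pointing down it reaches from about 400 to 875 mm from the base axis. Payload 4.4 kg.
Tool frame: the origin (TCP) lies between the finger pads; the fingertips stand 22 mm ahead of it and the grasp point (between the pads) lies 3 mm ahead of it; z points along the fingers, y is the line along which they close (so a half turn about z gives the same grasp; the last joint's range is limited). The gripper opens to 85 mm and grips with 20 to 120 N. Pads are 22 mm wide; open, the fingers measure 114 mm over their backs; the gripper's body (76 mm by 85 mm) begins 54 mm behind the grasp point. The pads swing forward as they close: fully open they stand 13 mm farther back than shut.
Start: joints at [-1.338, 0.628, 0.038, 1.517, -0.027, 0.996, -0.02], TCP at [191.319, 621.22, 253.313] pointing down, gripper open.
Joint ranges: [-3.06, 3.06], [-0.37, 2.12], [-1.25, 1.32], [0.18, 2.47], [-1.1, 4.24], [0.23, 1.98], [-2.94, 2.94]. Speed limits (rad/s): [2.57, 2.57, 3.14, 3.14, 3.14, 3.14, 3.14].

### API

Orientations are given as [roll, pitch, yaw] about the fixed x, y, z axes, in that order (R = Rz(yaw) Ry(pitch) Rx(roll)).
In Python, from cell import ctrl gives the robot as it stands.
- The arm moves only by the tool step_arm, never from a script. Its argument "plan" is a list of rows, each an object of numbers: "dx", "dy", "dz": the shift along the tool's x, y, z scaled (see below); "ax", "ay", "az": the turn, a rotation vector about the tool's x, y, z scaled (see below); "gripper": the opening, from 0 (shut) to 1 (fully open). A call has 1 to 20 rows; each row shifts and turns the commanded pose from where the row before left it, along the tool's axes as they then stand; what a row does not reach is not made up. The controller multiplies each number of a shift by 0.3 m and each number of a turn by 90 degrees. A row lasts 1/8 s, in which the tool goes at most 62.5 mm and 10.7 degrees, less where a joint would pass 70% of its speed; a pose out of reach is approached as far as the arm can. A call with a number of a shift or a turn outside -1 to 1 is refused whole. A call with a gripper value outside its range is refused whole. The fingers move at their own pace and stop on an object; the grip force is fixed at half the most. Time passes only in rows, so rows that do not move let the fingers close. It gives the time, the measured TCP pose, the force, the opening and the grip force at its end, in the units of the state.
- ctrl.read_state(): the state, without advancing time (a new reading comes with each control period).
- ctrl.get_image(name): name is "scene" or "side" or "wrist"; returns a dict with "color" (420x560x3 uint8, red, green, blue), "range_z" (420x560 float32, mm along the optical axis (not along the pixel's ray), 0 where there is no reading), "fx", "fy", "cx", "cy" (pixels), "T" (4x4, takes a point from camera to world coordinates); the wrist camera has in their place "T_tool_cam" (4x4, takes a point from camera to tool coordinates, whose origin is the TCP and whose axes are the flange's). Camera axes: x right, y down, z forward; pixel columns grow to the right and rows downward; lengths in mm; the calibration is good to about 2 mm. A picture is of the moment at which its call begins: read the wrist's pose just before it.
- ctrl.finish_job(): hands the job in; it is judged then, once.
The state is a dict: "clock": time; "qpos": joint angles; "qd": joint speeds; "tau": joint torques, N m; "eef_pos": TCP position; "tool_rot": TCP orientation; "force": force on the tool from outside, world axes, zero at the start; "torque": the same for the moment, N m; "width": finger opening in mm; "gripper_force": force on a finger pad.
Only numpy, scipy, OpenCV 4.12 (cv2) and the standard library are available. Lean on these libraries where they do the work, as an engineer would, in place of code of your own. Each camera call takes 0.05 s, during which the arm holds its last target. There are 200 camera calls.

### The job

Lay a ferrite bar from the pocket tray squarely on each of the two bonding-film pads of the antenna panel (any two bars will do), and lay the pressure plate level and centred across both, its long side across the bars. Then stack all the tin ingots on the plate as a flat, square weight: two to a layer, close side by side and parallel to the plate's edges, one wide face down and one narrow face down so that their flanks nest, each layer crosswise to the one below and centred over the plate, an odd last ingot lying crosswise by itself as the third layer. Tidy up by setting the dust cover squarely back on the tray, and leave the other things on the bench where they are.

Things in the scene. Friction and masses are not known exactly. Their poses are not given: they have to be found in the camera images.
- panel: Antenna panel fixed to the bench: aluminium plate 150 (x) x 110 (y) x 6 mm with a thin green board on it and brass connectors on its +x edge. Origin: centre of its underside, on the bench; its upper face is 6 mm up. Two amber bonding-film pads, 24 (x) x 64 (y) mm, lie flush on it.
- pad0 (a point): Centre of the bonding-film pad at panel x = -24 mm, on the panel's upper face. The pad's long side (64 mm) runs along the panel's y. Axes as the panel's.
- pad1 (a point): Centre of the bonding-film pad at panel x = +24 mm, on the panel's upper face. The pad's long side (64 mm) runs along the panel's y. Axes as the panel's.
- tray: Grey pocket tray fixed to the bench, 152 (x) x 84 (y) x 12 mm, with three pockets 23 x 63 mm and 6 mm deep at x = -48, 0 and +48 mm, long side along the tray's y. Origin: centre of its underside.
- ferrite0: Dark grey ferrite bar 20 (its x axis) x 60 (its y axis) x 12 mm, 0.07 kg. Origin: centre of its underside. Starts in a pocket of the tray, standing 6 mm proud of it. All bars are alike. May be absent (two or three are there).
- ferrite1: Dark grey ferrite bar 20 (its x axis) x 60 (its y axis) x 12 mm, 0.07 kg. Origin: centre of its underside. Starts in a pocket of the tray, standing 6 mm proud of it. All bars are alike. May be absent (two or three are there).
- ferrite2: Dark grey ferrite bar 20 (its x axis) x 60 (its y axis) x 12 mm, 0.07 kg. Origin: centre of its underside. Starts in a pocket of the tray, standing 6 mm proud of it. All bars are alike. May be absent (two or three are there).
- tray_cover: Grey dust cover of the tray, 152 (x) x 84 (y) mm, 0.09 kg: a cap with a rim, 11 mm high, with a grip rib 60 (x) x 14 (y) x 16 mm on its middle, from 11 to 27 mm above its underside. Origin: centre of its underside (the rim's lower edge). Starts on the bench. It stands by its rim on the tray's upper face, 12 mm up, over any bars left there.
- press_plate: Loose aluminium pressure plate 90 (x) x 66 (y) x 10 mm, 0.16 kg. Origin: centre of its underside. Resting on two bars its underside is 18 mm above the bench, its top 28 mm.
- ingot_a0: Cast tin ingot, 0.38 kg: bar 66 mm long (its x) and 24 high with upright sawn ends; long faces 38 and 28 mm wide, so each flank slopes 5 mm. Lies WIDE face down (28 mm face on top). Origin: centre of the underside, z up. Gripped by its ends, the flanks stay free for a neighbour. May be absent.
- ingot_a1: Cast tin ingot, 0.38 kg: bar 66 mm long (its x) and 24 high with upright sawn ends; long faces 38 and 28 mm wide, so each flank slopes 5 mm. Lies WIDE face down (28 mm face on top). Origin: centre of the underside, z up. Gripped by its ends, the flanks stay free for a neighbour. May be absent.
- ingot_a2: Cast tin ingot, 0.38 kg: bar 66 mm long (its x) and 24 high with upright sawn ends; long faces 38 and 28 mm wide, so each flank slopes 5 mm. Lies WIDE face down (28 mm face on top). Origin: centre of the underside, z up. Gripped by its ends, the flanks stay free for a neighbour. May be absent.
- ingot_b0: Cast tin ingot, 0.38 kg: bar 66 mm long (its x) and 24 high with upright sawn ends; long faces 38 and 28 mm wide, so each flank slopes 5 mm. Lies NARROW face down (38 mm face on top). Origin: centre of the underside, z up. Nested beside a wide-face-down one their centres are 33 mm apart; it can be lowered in beside that one, not the other way round. May be absent.
- ingot_b1: Cast tin ingot, 0.38 kg: bar 66 mm long (its x) and 24 high with upright sawn ends; long faces 38 and 28 mm wide, so each flank slopes 5 mm. Lies NARROW face down (38 mm face on top). Origin: centre of the underside, z up. Nested beside a wide-face-down one their centres are 33 mm apart; it can be lowered in beside that one, not the other way round. May be absent.
- ingot_b2: Cast tin ingot, 0.38 kg: bar 66 mm long (its x) and 24 high with upright sawn ends; long faces 38 and 28 mm wide, so each flank slopes 5 mm. Lies NARROW face down (38 mm face on top). Origin: centre of the underside, z up. Nested beside a wide-face-down one their centres are 33 mm apart; it can be lowered in beside that one, not the other way round. May be absent.
- divider: Bystander: black round power divider, 40 mm across, with five brass connectors in a star, about 96 mm over all. Leave it alone.
- torque_wrench: Bystander: steel connector wrench, 140 mm long, lying flat. Leave it alone.
- screwdriver: Bystander: screwdriver, 160 mm long, lying flat. Leave it alone.
Not all that is in view belongs to the job. What is shaped like the ingot_a2 but orange or purple is not meant.

How it is judged (in metres and radians):
On the way, in this order (a step that is already met when the one before it is completed fails the run):
1. a ferrite bar lies on each bonding-film pad, released (((horizontal distance between ferrite0 and pad0 below 0.007 m and z of ferrite0 in the frame of panel between 0.003 and 0.009 m and angle between the y axis of ferrite0 and the y axis of panel, either way round below 0.15 rad and angle between ferrite0's own z axis and vertical below 0.08 rad) or (horizontal distance between ferrite1 and pad0 below 0.007 m and z of ferrite1 in the frame of panel between 0.003 and 0.009 m and angle between the y axis of ferrite1 and the y axis of panel, either way round below 0.15 rad and angle between ferrite1's own z axis and vertical below 0.08 rad) or (horizontal distance between ferrite2 and pad0 below 0.007 m and z of ferrite2 in the frame of panel between 0.003 and 0.009 m and angle between the y axis of ferrite2 and the y axis of panel, either way round below 0.15 rad and angle between ferrite2's own z axis and vertical below 0.08 rad)) and ((horizontal distance between ferrite0 and pad1 below 0.007 m and z of ferrite0 in the frame of panel between 0.003 and 0.009 m and angle between the y axis of ferrite0 and the y axis of panel, either way round below 0.15 rad and angle between ferrite0's own z axis and vertical below 0.08 rad) or (horizontal distance between ferrite1 and pad1 below 0.007 m and z of ferrite1 in the frame of panel between 0.003 and 0.009 m and angle between the y axis of ferrite1 and the y axis of panel, either way round below 0.15 rad and angle between ferrite1's own z axis and vertical below 0.08 rad) or (horizontal distance between ferrite2 and pad1 below 0.007 m and z of ferrite2 in the frame of panel between 0.003 and 0.009 m and angle between the y axis of ferrite2 and the y axis of panel, either way round below 0.15 rad and angle between ferrite2's own z axis and vertical below 0.08 rad)) and contact force between the fingers and ferrite0 below 0.1 N and contact force between the fingers and ferrite1 below 0.1 N and contact force between the fingers and ferrite2 below 0.1 N), for 0.2 s.
2. the pressure plate lies level across both bars, released (((horizontal distance between ferrite0 and pad0 below 0.007 m and z of ferrite0 in the frame of panel between 0.003 and 0.009 m and angle between the y axis of ferrite0 and the y axis of panel, either way round below 0.15 rad and angle between ferrite0's own z axis and vertical below 0.08 rad) or (horizontal distance between ferrite1 and pad0 below 0.007 m and z of ferrite1 in the frame of panel between 0.003 and 0.009 m and angle between the y axis of ferrite1 and the y axis of panel, either way round below 0.15 rad and angle between ferrite1's own z axis and vertical below 0.08 rad) or (horizontal distance between ferrite2 and pad0 below 0.007 m and z of ferrite2 in the frame of panel between 0.003 and 0.009 m and angle between the y axis of ferrite2 and the y axis of panel, either way round below 0.15 rad and angle between ferrite2's own z axis and vertical below 0.08 rad)) and ((horizontal distance between ferrite0 and pad1 below 0.007 m and z of ferrite0 in the frame of panel between 0.003 and 0.009 m and angle between the y axis of ferrite0 and the y axis of panel, either way round below 0.15 rad and angle between ferrite0's own z axis and vertical below 0.08 rad) or (horizontal distance between ferrite1 and pad1 below 0.007 m and z of ferrite1 in the frame of panel between 0.003 and 0.009 m and angle between the y axis of ferrite1 and the y axis of panel, either way round below 0.15 rad and angle between ferrite1's own z axis and vertical below 0.08 rad) or (horizontal distance between ferrite2 and pad1 below 0.007 m and z of ferrite2 in the frame of panel between 0.003 and 0.009 m and angle between the y axis of ferrite2 and the y axis of panel, either way round below 0.15 rad and angle between ferrite2's own z axis and vertical below 0.08 rad)) and z of press_plate in the frame of panel between 0.015 and 0.021 m and horizontal distance between press_plate and panel below 0.01 m and angle between the x axis of press_plate and the x axis of panel, either way round below 0.15 rad and angle between press_plate's own z axis and vertical below 0.06 rad and contact force between the fingers and press_plate below 0.1 N), for 0.2 s.
At the end, for the whole second after the job is handed in: Bars within 7 mm of the pads, plate level on them, within 10 mm of the panel centre. Cover within 8 mm on the tray. Every ingot flat, at rest, centre within 30 mm of the plate's, square, layers crosswise; each layer one of each way up, centres under 41 mm apart, but layer 3 may be a single one (((horizontal distance between ferrite0 and pad0 below 0.007 m and z of ferrite0 in the frame of panel between 0.003 and 0.009 m and angle between the y axis of ferrite0 and the y axis of panel, either way round below 0.15 rad and angle between ferrite0's own z axis and vertical below 0.08 rad) or (horizontal distance between ferrite1 and pad0 below 0.007 m and z of ferrite1 in the frame of panel between 0.003 and 0.009 m and angle between the y axis of ferrite1 and the y axis of panel, either way round below 0.15 rad and angle between ferrite1's own z axis and vertical below 0.08 rad) or (horizontal distance between ferrite2 and pad0 below 0.007 m and z of ferrite2 in the frame of panel between 0.003 and 0.009 m and angle between the y axis of ferrite2 and the y axis of panel, either way round below 0.15 rad and angle between ferrite2's own z axis and vertical below 0.08 rad)) and ((horizontal distance between ferrite0 and pad1 below 0.007 m and z of ferrite0 in the frame of panel between 0.003 and 0.009 m and angle between the y axis of ferrite0 and the y axis of panel, either way round below 0.15 rad and angle between ferrite0's own z axis and vertical below 0.08 rad) or (horizontal distance between ferrite1 and pad1 below 0.007 m and z of ferrite1 in the frame of panel between 0.003 and 0.009 m and angle between the y axis of ferrite1 and the y axis of panel, either way round below 0.15 rad and angle between ferrite1's own z axis and vertical below 0.08 rad) or (horizontal distance between ferrite2 and pad1 below 0.007 m and z of ferrite2 in the frame of panel between 0.003 and 0.009 m and angle between the y axis of ferrite2 and the y axis of panel, either way round below 0.15 rad and angle between ferrite2's own z axis and vertical below 0.08 rad)) and z of press_plate in the frame of panel between 0.015 and 0.021 m and horizontal distance between press_plate and panel below 0.01 m and angle between the x axis of press_plate and the x axis of panel, either way round below 0.15 rad and angle between each of press_plate, tray_cover's own z axis and vertical below 0.06 rad and ((((z of ingot_a0 in the frame of press_plate between 0.004 and 0.016 m and angle between the x axis of ingot_a0 and the x axis of press_plate, either way round below 0.2 rad) or (z of ingot_a0 in the frame of press_plate between 0.028 and 0.04 m and angle between the x axis of ingot_a0 and the y axis of press_plate, either way round below 0.2 rad) or (z of ingot_a0 in the frame of press_plate between 0.052 and 0.064 m and angle between the x axis of ingot_a0 and the x axis of press_plate, either way round below 0.2 rad)) and ((z of ingot_a1 in the frame of press_plate between 0.004 and 0.016 m and angle between the x axis of ingot_a1 and the x axis of press_plate, either way round below 0.2 rad) or (z of ingot_a1 in the frame of press_plate between 0.028 and 0.04 m and angle between the x axis of ingot_a1 and the y axis of press_plate, either way round below 0.2 rad) or (z of ingot_a1 in the frame of press_plate between 0.052 and 0.064 m and angle between the x axis of ingot_a1 and the x axis of press_plate, either way round below 0.2 rad)) and ((z of ingot_a2 in the frame of press_plate between 0.004 and 0.016 m and angle between the x axis of ingot_a2 and the x axis of press_plate, either way round below 0.2 rad) or (z of ingot_a2 in the frame of press_plate between 0.028 and 0.04 m and angle between the x axis of ingot_a2 and the y axis of press_plate, either way round below 0.2 rad) or (z of ingot_a2 in the frame of press_plate between 0.052 and 0.064 m and angle between the x axis of ingot_a2 and the x axis of press_plate, either way round below 0.2 rad)) and ((z of ingot_b0 in the frame of press_plate between 0.004 and 0.016 m and angle between the x axis of ingot_b0 and the x axis of press_plate, either way round below 0.2 rad) or (z of ingot_b0 in the frame of press_plate between 0.028 and 0.04 m and angle between the x axis of ingot_b0 and the y axis of press_plate, either way round below 0.2 rad) or (z of ingot_b0 in the frame of press_plate between 0.052 and 0.064 m and angle between the x axis of ingot_b0 and the x axis of press_plate, either way round below 0.2 rad)) and ((z of ingot_b1 in the frame of press_plate between 0.004 and 0.016 m and angle between the x axis of ingot_b1 and the x axis of press_plate, either way round below 0.2 rad) or (z of ingot_b1 in the frame of press_plate between 0.028 and 0.04 m and angle between the x axis of ingot_b1 and the y axis of press_plate, either way round below 0.2 rad) or (z of ingot_b1 in the frame of press_plate between 0.052 and 0.064 m and angle between the x axis of ingot_b1 and the x axis of press_plate, either way round below 0.2 rad)) and ((z of ingot_b2 in the frame of press_plate between 0.004 and 0.016 m and angle between the x axis of ingot_b2 and the x axis of press_plate, either way round below 0.2 rad) or (z of ingot_b2 in the frame of press_plate between 0.028 and 0.04 m and angle between the x axis of ingot_b2 and the y axis of press_plate, either way round below 0.2 rad) or (z of ingot_b2 in the frame of press_plate between 0.052 and 0.064 m and angle between the x axis of ingot_b2 and the x axis of press_plate, either way round below 0.2 rad))) or (((z of ingot_a0 in the frame of press_plate between 0.004 and 0.016 m and angle between the x axis of ingot_a0 and the y axis of press_plate, either way round below 0.2 rad) or (z of ingot_a0 in the frame of press_plate between 0.028 and 0.04 m and angle between the x axis of ingot_a0 and the x axis of press_plate, either way round below 0.2 rad) or (z of ingot_a0 in the frame of press_plate between 0.052 and 0.064 m and angle between the x axis of ingot_a0 and the y axis of press_plate, either way round below 0.2 rad)) and ((z of ingot_a1 in the frame of press_plate between 0.004 and 0.016 m and angle between the x axis of ingot_a1 and the y axis of press_plate, either way round below 0.2 rad) or (z of ingot_a1 in the frame of press_plate between 0.028 and 0.04 m and angle between the x axis of ingot_a1 and the x axis of press_plate, either way round below 0.2 rad) or (z of ingot_a1 in the frame of press_plate between 0.052 and 0.064 m and angle between the x axis of ingot_a1 and the y axis of press_plate, either way round below 0.2 rad)) and ((z of ingot_a2 in the frame of press_plate between 0.004 and 0.016 m and angle between the x axis of ingot_a2 and the y axis of press_plate, either way round below 0.2 rad) or (z of ingot_a2 in the frame of press_plate between 0.028 and 0.04 m and angle between the x axis of ingot_a2 and the x axis of press_plate, either way round below 0.2 rad) or (z of ingot_a2 in the frame of press_plate between 0.052 and 0.064 m and angle between the x axis of ingot_a2 and the y axis of press_plate, either way round below 0.2 rad)) and ((z of ingot_b0 in the frame of press_plate between 0.004 and 0.016 m and angle between the x axis of ingot_b0 and the y axis of press_plate, either way round below 0.2 rad) or (z of ingot_b0 in the frame of press_plate between 0.028 and 0.04 m and angle between the x axis of ingot_b0 and the x axis of press_plate, either way round below 0.2 rad) or (z of ingot_b0 in the frame of press_plate between 0.052 and 0.064 m and angle between the x axis of ingot_b0 and the y axis of press_plate, either way round below 0.2 rad)) and ((z of ingot_b1 in the frame of press_plate between 0.004 and 0.016 m and angle between the x axis of ingot_b1 and the y axis of press_plate, either way round below 0.2 rad) or (z of ingot_b1 in the frame of press_plate between 0.028 and 0.04 m and angle between the x axis of ingot_b1 and the x axis of press_plate, either way round below 0.2 rad) or (z of ingot_b1 in the frame of press_plate between 0.052 and 0.064 m and angle between the x axis of ingot_b1 and the y axis of press_plate, either way round below 0.2 rad)) and ((z of ingot_b2 in the frame of press_plate between 0.004 and 0.016 m and angle between the x axis of ingot_b2 and the y axis of press_plate, either way round below 0.2 rad) or (z of ingot_b2 in the frame of press_plate between 0.028 and 0.04 m and angle between the x axis of ingot_b2 and the x axis of press_plate, either way round below 0.2 rad) or (z of ingot_b2 in the frame of press_plate between 0.052 and 0.064 m and angle between the x axis of ingot_b2 and the y axis of press_plate, either way round below 0.2 rad)))) and ((z of ingot_a0 in the frame of press_plate between 0.052 and 0.064 m and z of each of ingot_a1, ingot_a2, ingot_b0, ingot_b1, ingot_b2 in the frame of ingot_a0 below -0.016 m) or (horizontal distance between ingot_a0 and ingot_b0 below 0.041 m and z of ingot_b0 in the frame of ingot_a0 between -0.006 and 0.006 m) or (horizontal distance between ingot_a0 and ingot_b1 below 0.041 m and z of ingot_b1 in the frame of ingot_a0 between -0.006 and 0.006 m) or (horizontal distance between ingot_a0 and ingot_b2 below 0.041 m and z of ingot_b2 in the frame of ingot_a0 between -0.006 and 0.006 m)) and ((z of ingot_a1 in the frame of press_plate between 0.052 and 0.064 m and z of each of ingot_a0, ingot_a2, ingot_b0, ingot_b1, ingot_b2 in the frame of ingot_a1 below -0.016 m) or (horizontal distance between ingot_a1 and ingot_b0 below 0.041 m and z of ingot_b0 in the frame of ingot_a1 between -0.006 and 0.006 m) or (horizontal distance between ingot_a1 and ingot_b1 below 0.041 m and z of ingot_b1 in the frame of ingot_a1 between -0.006 and 0.006 m) or (horizontal distance between ingot_a1 and ingot_b2 below 0.041 m and z of ingot_b2 in the frame of ingot_a1 between -0.006 and 0.006 m)) and ((z of ingot_a2 in the frame of press_plate between 0.052 and 0.064 m and z of each of ingot_a0, ingot_a1, ingot_b0, ingot_b1, ingot_b2 in the frame of ingot_a2 below -0.016 m) or (horizontal distance between ingot_a2 and ingot_b0 below 0.041 m and z of ingot_b0 in the frame of ingot_a2 between -0.006 and 0.006 m) or (horizontal distance between ingot_a2 and ingot_b1 below 0.041 m and z of ingot_b1 in the frame of ingot_a2 between -0.006 and 0.006 m) or (horizontal distance between ingot_a2 and ingot_b2 below 0.041 m and z of ingot_b2 in the frame of ingot_a2 between -0.006 and 0.006 m)) and ((z of ingot_b0 in the frame of press_plate between 0.052 and 0.064 m and z of each of ingot_a0, ingot_a1, ingot_a2, ingot_b1, ingot_b2 in the frame of ingot_b0 below -0.016 m) or (horizontal distance between ingot_b0 and ingot_a0 below 0.041 m and z of ingot_a0 in the frame of ingot_b0 between -0.006 and 0.006 m) or (horizontal distance between ingot_b0 and ingot_a1 below 0.041 m and z of ingot_a1 in the frame of ingot_b0 between -0.006 and 0.006 m) or (horizontal distance between ingot_b0 and ingot_a2 below 0.041 m and z of ingot_a2 in the frame of ingot_b0 between -0.006 and 0.006 m)) and ((z of ingot_b1 in the frame of press_plate between 0.052 and 0.064 m and z of each of ingot_a0, ingot_a1, ingot_a2, ingot_b0, ingot_b2 in the frame of ingot_b1 below -0.016 m) or (horizontal distance between ingot_b1 and ingot_a0 below 0.041 m and z of ingot_a0 in the frame of ingot_b1 between -0.006 and 0.006 m) or (horizontal distance between ingot_b1 and ingot_a1 below 0.041 m and z of ingot_a1 in the frame of ingot_b1 between -0.006 and 0.006 m) or (horizontal distance between ingot_b1 and ingot_a2 below 0.041 m and z of ingot_a2 in the frame of ingot_b1 between -0.006 and 0.006 m)) and ((z of ingot_b2 in the frame of press_plate between 0.052 and 0.064 m and z of each of ingot_a0, ingot_a1, ingot_a2, ingot_b0, ingot_b1 in the frame of ingot_b2 below -0.016 m) or (horizontal distance between ingot_b2 and ingot_a0 below 0.041 m and z of ingot_a0 in the frame of ingot_b2 between -0.006 and 0.006 m) or (horizontal distance between ingot_b2 and ingot_a1 below 0.041 m and z of ingot_a1 in the frame of ingot_b2 between -0.006 and 0.006 m) or (horizontal distance between ingot_b2 and ingot_a2 below 0.041 m and z of ingot_a2 in the frame of ingot_b2 between -0.006 and 0.006 m)) and angle between each of ingot_a0, ingot_a1, ingot_a2, ingot_b0, ingot_b1, ingot_b2's own z axis and vertical below 0.08 rad and horizontal distance between each of ingot_a0, ingot_a1, ingot_a2, ingot_b0, ingot_b1, ingot_b2 and press_plate below 0.03 m and linear speed of each of ingot_a0, ingot_a1, ingot_a2, ingot_b0, ingot_b1, ingot_b2, tray_cover below 0.02 m/s and horizontal distance between tray_cover and tray below 0.008 m and z of tray_cover in the frame of tray between 0.009 and 0.015 m and angle between the x axis of tray_cover and the x axis of tray, either way round below 0.12 rad); the robot touches nothing.
It fails at once if a bystander (divider, wrench or screwdriver) is moved more than 30 mm (distance of any of divider, torque_wrench, screwdriver from where it was at the start of the episode above 0.03 m).
Of ferrite0, ferrite1, ferrite2 only 2 to 3 are there at a start; the rules pass over those that are not, and their reading is None.
Of ingot_a0, ingot_a1, ingot_a2 only 2 to 3 are there at a start; the rules pass over those that are not, and their reading is None.
Of ingot_b0, ingot_b1, ingot_b2 only 2 to 3 are there at a start; the rules pass over those that are not, and their reading is None.
At some moment in a run one of tray_cover may be knocked a few centimetres aside while the robot is not near it.
Once in a run the grip may slacken for a moment while it holds something.
It also fails if it takes over 210 s, if anything falls off the work surface, if the arm or the gripper's body presses on something with over 40 N, if the wrist force passes 120 N, or if a joint passes its speed limit or range.

## Working session

There is one attempt and no reset: what is moved stays moved. The work goes in short steps, Python scripts to look and compute and a tool call to move; the robot and the scene stay as the last step left them, time stands still between calls to the robot, and variables do not carry over. Pictures are saved under pics/ and viewed, at most 14 in all, crops included, and the job is handed in when it is done.

Besides the shell and the picture viewer there is one more tool, called after "Emit:" by a JSON object that holds its "op" and its "data", one argument or row to a line. step_arm: Moves the arm, as the interface text tells. Shifts and turns lie within -1 to 1; 1 stands for 0.3 m of shift or 90 degrees of turn. Its arguments: {"type":"object","properties":{"plan":{"type":"array"}},"required":["plan"]}

```bash
mkdir -p pics; ls
cat > h.py <<'E'
import numpy as np, cv2
from cell import ctrl
from scipy.spatial.transform import Rotation as R
def tool():
    s=ctrl.read_state(); T=np.eye(4); T[:3,:3]=R.from_euler('xyz',s['tool_rot']).as_matrix(); T[:3,3]=s['eef_pos']; return T,s
def grab(n):
    T,s=tool(); im=ctrl.get_image(n)
    if n=='wrist': im['T']=T@im['T_tool_cam']
    return im
def cloud(im):
    h,w=im['range_z'].shape; v,u=np.mgrid[:h,:w]; z=im['range_z'].astype(float)
    P=np.stack([(u-im['cx'])/im['fx']*z,(v-im['cy'])/im['fy']*z,z],-1)
    W=P@im['T'][:3,:3].T+im['T'][:3,3]; W[z==0]=np.nan; return W
def save(im,n): cv2.imwrite('pics/'+n,im['color'][:,:,::-1])
E
python3 - <<'E'
from h import *
T,s=tool(); print(s); 
for n in('scene','side','wrist'):
    im=grab(n); save(im,n+'0.png'); print(n,im['fx'],im['cx'],im['T'].round(3).tolist()); np.save(n+'0.npy',cloud(im))
E
```

```text
pics
{'clock': 0.0, 'qpos': array([-1.33779969,  0.62931639,  0.03844823,  1.51841682, -0.02698842,
        0.99628463, -0.02004077]), 'qd': array([ 0.00171949,  0.00199183, -0.0003924 , -0.00045638,  0.00013186,
       -0.00232502, -0.00173968]), 'tau': array([-9.71220179e-04, -5.63397217e+01,  1.22597761e+00, -1.93451071e+01,
        1.10689466e-02,  1.03315810e-02, -6.96426724e-06]), 'eef_pos': array([191.14265407, 620.62993407, 252.39282349]), 'tool_rot': array([-3.13968605e+00,  3.80871424e-05,  2.84275540e+00]), 'force': array([-0.46270923, -0.3170826 ,  0.27011828]), 'torque': array([ 0.00127971, -0.0043016 , -0.00916257]), 'gripper_force': 0.0, 'width': 85.61571194208639}
scene 422.49152548256 267.841379761615 [[0.739, 0.556, -0.381, 1030.619], [0.673, -0.606, 0.424, -478.282], [0.005, -0.57, -0.822, 974.078], [0.0, 0.0, 0.0, 1.0]]
side 389.49658984258997 272.8058295909245 [[-0.965, -0.169, 0.2, 409.24], [-0.262, 0.646, -0.717, 625.806], [-0.008, -0.744, -0.668, 629.821], [0.0, 0.0, 0.0, 1.0]]
wrist 335.89490837250594 280.1577214391312 [[0.295, 0.903, 0.312, 111.979], [0.956, -0.278, -0.098, 645.796], [-0.002, 0.327, -0.945, 372.578], [0.0, 0.0, 0.0, 1.0]]
```

View pics/scene0.png

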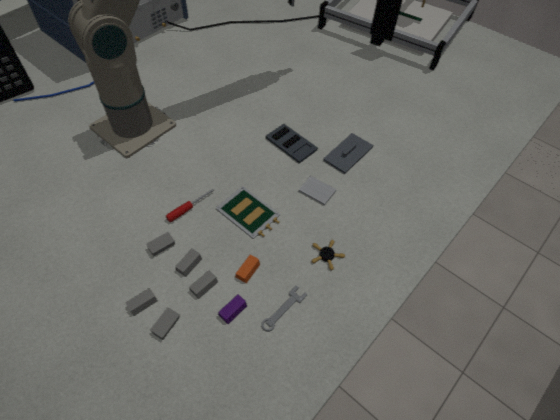

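View pics/side0.png

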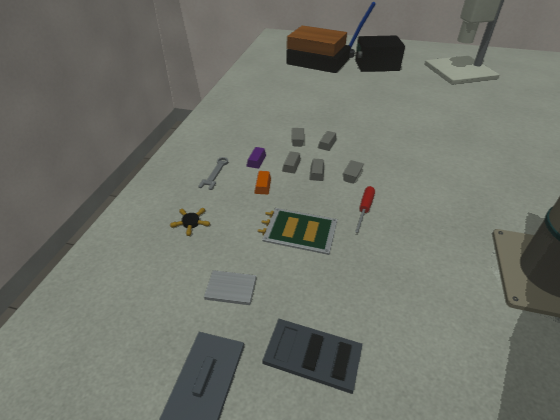

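Run:
```python
from h import *
for n in('scene','side'):
    W=np.load(n+'0.npy'); b=W[...,2]; x=W[...,0];y=W[...,1]
    ok=(np.hypot(x,y)<900)&(x>200)&(abs(y)<600)
    print(n,'table z',np.nanmedian(b[ok&(abs(b)<8)]),np.nanstd(b[ok&(abs(b)<4)]))
    m=(ok&(b>4.5)&(b<60)).astype(np.uint8)
    m=cv2.morphologyEx(m,cv2.MORPH_OPEN,np.ones((2,2)))
    k,l,st,_=cv2.connectedComponentsWithStats(m)
    for i in range(1,k):
        if st[i,4]<60: continue
        q=W[l==i]; zt=np.percentile(q[:,2],90); t=q[q[:,2]>zt-4]
        r=cv2.minAreaRect(t[:,:2].astype(np.float32)); u=np.argwhere(l==i).mean(0)
        print(u[::-1].round(),'z',zt.round(1),'c',np.round(r[0]),'sz',np.round(r[1]),'ang',round(r[2],1),len(q))
```

```text
scene table z -0.8966969421343265 1.708555839752085
[291. 143.] z nan c [0. 0.] sz [0. 0.] ang 0.0 904
[349. 153.] z nan c [0. 0.] sz [0. 0.] ang 0.0 967
[318. 191.] z nan c [0. 0.] sz [0. 0.] ang 0.0 536
[181. 211.] z nan c [0. 0.] sz [0. 0.] ang 0.0 284
[161. 244.] z 24.9 c [ 433. -237.] sz [66. 35.] ang 78.3 372
[328. 255.] z nan c [0. 0.] sz [0. 0.] ang 0.0 349
[189. 263.] z 24.8 c [ 526. -223.] sz [27. 66.] ang 8.2 376
[248. 269.] z nan c [0. 0.] sz [0. 0.] ang 0.0 367
[204. 285.] z nan c [0. 0.] sz [0. 0.] ang 0.0 396
[297. 296.] z 8.7 c [ 791. -100.] sz [34. 32.] ang 89.7 118
[142. 302.] z nan c [0. 0.] sz [0. 0.] ang 0.0 434
[233. 309.] z 24.7 c [ 700. -236.] sz [66. 27.] ang 88.0 431
[285. 308.] z 7.5 c [ 790. -145.] sz [48. 13.] ang 88.9 83
[165. 324.] z nan c [0. 0.] sz [0. 0.] ang 0.0 484
side table z 0.8526178010456533 1.1148743346335037
[298. 137.] z nan c [0. 0.] sz [0. 0.] ang 0.0 215
[328. 141.] z nan c [0. 0.] sz [0. 0.] ang 0.0 230
[257. 158.] z 25.9 c [ 695. -228.] sz [67. 25.] ang 87.6 275
[292. 163.] z nan c [0. 0.] sz [0. 0.] ang 0.0 268
[215. 174.] z 9.6 c [ 781. -144.] sz [138.  33.] ang 87.3 268
[318. 170.] z 25.7 c [ 522. -214.] sz [29. 64.] ang 9.7 272
[353. 172.] z nan c [0. 0.] sz [0. 0.] ang 0.0 295
[263. 183.] z nan c [0. 0.] sz [0. 0.] ang 0.0 297
[366. 204.] z 26.1 c [ 383. -124.] sz [76. 18.] ang 83.3 332
[191. 221.] z nan c [0. 0.] sz [0. 0.] ang 0.0 422
[300. 231.] z nan c [0. 0.] sz [0. 0.] ang 0.0 2377
[231. 288.] z nan c [0. 0.] sz [0. 0.] ang 0.0 1347
[315. 355.] z nan c [0. 0.] sz [0. 0.] ang 0.0 4462
[205. 380.] z nan c [0. 0.] sz [0. 0.] ang 0.0 4473
```

```bash
cat >> h.py <<'E'
def blobs(W,zmin=4.5,zmax=60,mn=60,band=4,rmax=950,dz=0):
    W=W-[0,0,dz]; b=W[...,2]; x=W[...,0];y=W[...,1]
    m=((np.hypot(x,y)<rmax)&(b>zmin)&(b<zmax)).astype(np.uint8)
    m=cv2.morphologyEx(m,cv2.MORPH_OPEN,np.ones((3,3)))
    k,l,st,_=cv2.connectedComponentsWithStats(m)
    for i in range(1,k):
        if st[i,4]<mn: continue
        q=W[(l==i)&(b>zmin)]; zt=np.percentile(q[:,2],80); t=q[q[:,2]>zt-band]
        r=cv2.minAreaRect(t[:,:2].astype(np.float32)); u=np.argwhere(l==i).mean(0)
        a=r[2]; s=r[1]
        if s[0]<s[1]: a-=90; s=s[::-1]   # a = long-axis direction, deg
        print(u[::-1].round(),'z',zt.round(1),'c',np.round(r[0],1),'sz',np.round(s,1),'long',round(a,1),len(q))
E
python3 - <<'E'
from h import *
for n,dz in('scene',-.9),('side',.9),('wrist',0):
    print(n); blobs(np.load(n+'0.npy'),dz=dz)
T,s=tool(); print(R.from_euler('xyz',s['tool_rot']).as_matrix().round(2))
E
```

```text
scene
[159.  23.] z 49.2 c [-360.4  417.4] sz [265.7  26.9] long 85.8 688
[38. 33.] z 49.1 c [-574.6   25.8] sz [369.  127.6] long -1.5 863
[321.  20.] z 45.4 c [ 99.6 868.6] sz [27.6 16.7] long 38.4 82
[15. 88.] z 49.6 c [-411.4 -171.3] sz [102.9  15.9] long 82.5 505
[133. 131.] z 21.1 c [ 19.1 -29.9] sz [197.5  90.6] long 69.4 1965
[290. 142.] z 14.5 c [436.6 287.1] sz [154.2  85.8] long -4.1 922
[348. 152.] z 12.1 c [596.3 376.8] sz [154.   83.9] long -89.6 977
[317. 190.] z 10.8 c [618.9 193.6] sz [89.9 68.8] long 6.4 541
[244. 200.] z 7.8 c [487.3  21.1] sz [48.  23.2] long 88.5 66
[179. 211.] z 24.7 c [ 384.7 -132.1] sz [77.6 23.1] long 87.5 254
[248. 223.] z 7.5 c [552.1 -26.5] sz [39.8 33.2] long 33.7 98
[160. 243.] z 25.0 c [ 430.6 -236.2] sz [65.8 39.5] long 77.3 380
[327. 254.] z 14.0 c [776.7  43.9] sz [85.4 81.3] long -51.3 346
[188. 262.] z 25.0 c [ 524.  -222.9] sz [67.  30.5] long -81.8 379
[247. 268.] z 24.8 c [ 649.7 -132.7] sz [67.7 30.8] long -81.6 369
[203. 284.] z 24.8 c [ 598.  -238.7] sz [66.3 31. ] long 88.8 399
[294. 297.] z 9.1 c [ 782.7 -110.1] sz [43.7 41
[... 974 characters left out ...]
 [772.8  49.7] sz [84.9 84.5] long -52.8 410
[300. 230.] z 7.1 c [522.5   7.9] sz [158.1 111.9] long -1.3 1971
[525. 274.] z 23.2 c [47.2 26.5] sz [103.6  27.3] long -63.7 3646
[230. 287.] z 10.7 c [616.9 199.5] sz [90.5 67.5] long 6.2 1323
[314. 354.] z 14.3 c [435.1 294. ] sz [152.1  85.8] long -4.0 4347
[203. 379.] z 12.1 c [594.6 381.8] sz [150.8  84.6] long -89.6 4520
wrist
[512.   4.] z 35.5 c [104.  868.3] sz [7.  2.8] long 25.8 299
[555.  24.] z 56.9 c [133.4 882.5] sz [49.4  3. ] long 8.4 418
[544. 255.] z 58.0 c [353.9 860. ] sz [45.4 19.9] long -23.2 297
[101. 414.] z 16.2 c [451.3 269.6] sz [30.6 30.1] long -18.8 233
[[-0.96  0.29 -0.  ]
 [ 0.29  0.96 -0.  ]
 [ 0.   -0.   -1.  ]]
```

View pics/wrist0.png

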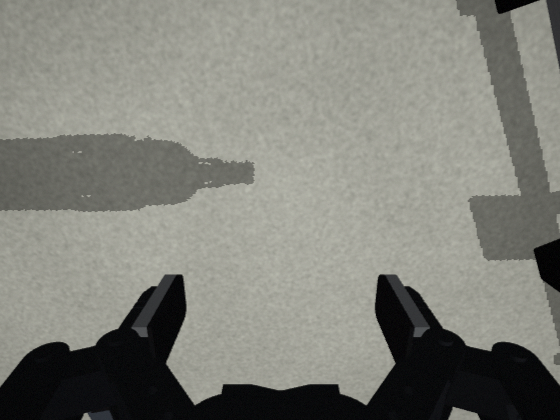

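Emit:
{"op": "step_arm", "data": {
  "plan": [
    {"dx":-0.11,"dy":-0.081},
    {"dx":-0.11,"dy":-0.081},
    {"dx":-0.11,"dy":-0.081},
    {"dx":-0.11,"dy":-0.081},
    {"dx":-0.11,"dy":-0.081},
    {"dx":-0.11,"dy":-0.081},
    {"dx":-0.11,"dy":-0.081},
    {"dx":-0.11,"dy":-0.081},
    {"dx":-0.11,"dy":-0.081},
    {"dx":-0.11,"dy":-0.081},
    {"az":0.095},
    {"az":0.095},
    {"az":0.095},
    {"az":0.095},
    {"az":0.095},
    {"az":0.095},
    {"az":0.095},
    {"az":0.095},
    {"az":0.095},
    {}
  ]
}}

```text
invalid input
```

```bash
cat >> h.py <<'E'
def go(x,y,z,yaw):
    "print shift (units) in present tool axes and turn az (units) to a tool-down pose; yaw deg"
    T,s=tool(); e=np.array([x,y,z])-T[:3,3]; d=T[:3,:3].T@e/300
    cur=np.degrees(np.arctan2(T[1,0],T[0,0])); a=(yaw-cur+90)%180-90
    tilt=np.degrees(np.arccos(-T[2,2]))
    print('at',T[:3,3].round(1),'yaw',round(cur,1),'tilt',round(tilt,2),'w',round(s['width'],1),'q7',round(s['qpos'][6],2),'t',s['clock'],'| d',d.round(3),'az',round(-a/90,3),'alt',round(-(a-180*np.sign(a))/90,3))
E
python3 - <<'E'
from h import *
im=grab('wrist'); save(im,'w1.png'); W=cloud(im); np.save('w1.npy',W)
blobs(W,zmin=3.5,rmax=900)
T,s=tool(); go(436,290,60,86)
P=(W-T[:3,3])@T[:3,:3]   # tool frame
m=(im['range_z']>0)&(im['range_z']<190)
q=P[m]; print('tips z max',[np.percentile(q[(q[:,1]*sg>0)],[98,99.8,100],axis=0).round(1).tolist() for sg in(1,-1)])
print('y inner', np.abs(q[q[:,2]>0][:,1]).min(), 'xrange',q[q[:,2]>0][:,0].min(),q[q[:,2]>0][:,0].max())
E
```

```text
[511.   4.] z 35.1 c [104.  868.4] sz [7.5 3. ] long 29.6 315
[554.  23.] z 56.9 c [132.  882.1] sz [46.1  3.2] long 7.1 411
[101. 414.] z 12.8 c [451.4 267.5] sz [34.4 34. ] long 69.0 236
at [191.2 620.9 252.7] yaw 162.9 tilt 0.07 w 85.4 q7 -0.02 t 0.2 | d [-1.104 -0.813  0.643] az 0.854 alt -1.146
tips z max [[[16.2, 71.4, 1.2], [16.7, 74.0, 8.0], [17.5, 75.2, 10.3]], [[16.2, -3.0, 1.3], [16.8, -0.4, 8.0], [17.4, -0.1, 10.2]]]
y inner 41.671135824914685 xrange -12.626426258830655 10.651349894516636
```

View pics/w1.png

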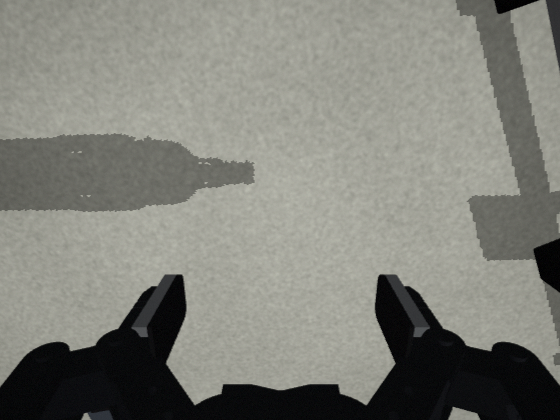

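Emit:
{"op": "step_arm", "data": {
  "plan": [
    {"dx":-0.11,"dy":-0.081,"dz":0,"ax":0,"ay":0,"az":0,"gripper":1},
    {"dx":-0.11,"dy":-0.081,"dz":0,"ax":0,"ay":0,"az":0,"gripper":1},
    {"dx":-0.11,"dy":-0.081,"dz":0,"ax":0,"ay":0,"az":0,"gripper":1},
    {"dx":-0.11,"dy":-0.081,"dz":0,"ax":0,"ay":0,"az":0,"gripper":1},
    {"dx":-0.11,"dy":-0.081,"dz":0,"ax":0,"ay":0,"az":0,"gripper":1},
    {"dx":-0.11,"dy":-0.081,"dz":0,"ax":0,"ay":0,"az":0,"gripper":1},
    {"dx":-0.11,"dy":-0.081,"dz":0,"ax":0,"ay":0,"az":0,"gripper":1},
    {"dx":-0.11,"dy":-0.081,"dz":0,"ax":0,"ay":0,"az":0,"gripper":1},
    {"dx":-0.11,"dy":-0.081,"dz":0,"ax":0,"ay":0,"az":0,"gripper":1},
    {"dx":-0.11,"dy":-0.081,"dz":0,"ax":0,"ay":0,"az":0,"gripper":1},
    {"dx":0,"dy":0,"dz":0,"ax":0,"ay":0,"az":0.095,"gripper":1},
    {"dx":0,"dy":0,"dz":0,"ax":0,"ay":0,"az":0.095,"gripper":1},
    {"dx":0,"dy":0,"dz":0,"ax":0,"ay":0,"az":0.095,"gripper":1},
    {"dx":0,"dy":0,"dz":0,"ax":0,"ay":0,"az":0.095,"gripper":1},
    {"dx":0,"dy":0,"dz":0,"ax":0,"ay":0,"az":0.095,"gripper":1},
    {"dx":0,"dy":0,"dz":0,"ax":0,"ay":0,"az":0.095,"gripper":1},
    {"dx":0,"dy":0,"dz":0,"ax":0,"ay":0,"az":0.095,"gripper":1},
    {"dx":0,"dy":0,"dz":0,"ax":0,"ay":0,"az":0.095,"gripper":1},
    {"dx":0,"dy":0,"dz":0,"ax":0,"ay":0,"az":0.095,"gripper":1},
    {"dx":0,"dy":0,"dz":0,"ax":0,"ay":0,"az":0,"gripper":1}
  ]
}}

```text
clock: 2.7
eef_pos: [435.0, 291.9, 253.2]
tool_rot: [-3.142, 0.0, 1.502]
force: [-0.3, 0.3, -0.4]
width: 85.7
gripper_force: 0.0
```

```bash
cat >> h.py <<'E'
def look(n,name,**k):
    im=grab(n); save(im,name); W=cloud(im); np.save(name+'.npy',W); blobs(W,**k); return im,W
def bars(im,W,zlo,zhi):
    c=im['color'].max(2); 
    m=((W[...,2]>zlo)&(W[...,2]<zhi)).astype(np.uint8)
    k,l,st,_=cv2.connectedComponentsWithStats(m)
    for i in range(1,k):
        if st[i,4]<150: continue
        q=W[l==i][:,:2].astype(np.float32); r=cv2.minAreaRect(q)
        print('bar',np.round(r,1) if 0 else r, np.median(W[l==i][:,2]).round(1), np.median(c[l==i]))
E
python3 - <<'E'
from h import *
im,W=look('wrist','w2.png',zmin=3.5,rmax=900)
bars(im,W,15.2,22); go(436,290,60,86)
E
```

```text
[433.  73.] z 11.4 c [597.6 377.5] sz [144.8  85.3] long -89.8 12769
[282. 170.] z 13.2 c [438.1 292. ] sz [152.2  84.7] long -4.0 10478
[440. 237.] z 10.0 c [620. 198.] sz [91.6 67.3] long 6.5 4035
[541. 335.] z 13.5 c [765.2  49.8] sz [59.2 57.8] long -37.4 1087
[ 17. 348.] z 12.4 c [66.7 81.9] sz [81.2 49.5] long 38.3 1462
[347. 363.] z 6.3 c [510.4   6. ] sz [128.3 110.7] long -0.6 4628
bar ((590.53173828125, 382.27447509765625), (57.705421447753906, 2.4530766010284424), 89.42278289794922) 18.4 41.0
bar ((389.7616271972656, 295.7110595703125), (59.012290954589844, 20.09503936767578), 86.06074523925781) 17.5 30.0
bar ((438.4106750488281, 292.23919677734375), (59.08153533935547, 19.557687759399414), 85.57872009277344) 17.4 31.0
at [435.  291.9 253.2] yaw 86.1 tilt 0.02 w 85.4 q7 -0.45 t 2.75 | d [-0.006  0.004  0.644] az 0.001 alt -1.999
```

View pics/w2.png

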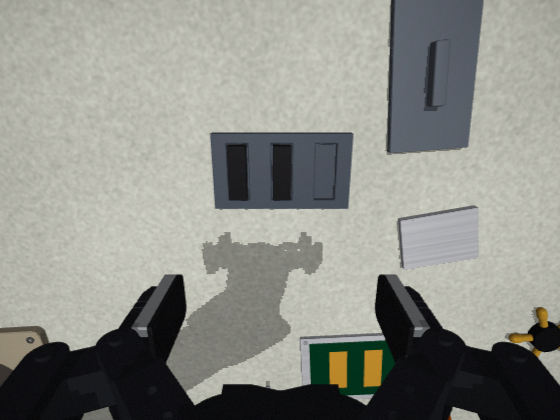

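Emit:
{"op": "step_arm", "data": {
  "plan": [
    {"dx":0.002,"dy":0.011,"dz":0.15,"ax":0,"ay":0,"az":0,"gripper":0.5},
    {"dx":0,"dy":0,"dz":0.18,"ax":0,"ay":0,"az":0,"gripper":0.5},
    {"dx":0,"dy":0,"dz":0.18,"ax":0,"ay":0,"az":0,"gripper":0.5},
    {"dx":0,"dy":0,"dz":0.13,"ax":0,"ay":0,"az":0,"gripper":0.5},
    {"dx":0,"dy":0,"dz":0.06,"ax":0,"ay":0,"az":0,"gripper":0.5},
    {"dx":0,"dy":0,"dz":0,"ax":0,"ay":0,"az":0,"gripper":0.5},
    {"dx":0,"dy":0,"dz":0,"ax":0,"ay":0,"az":0,"gripper":0.5}
  ]
}}

```text
clock: 3.62
eef_pos: [439.1, 292.5, 44.0]
tool_rot: [3.141, -0.001, 1.501]
force: [0.3, 0.1, 0.5]
width: 42.4
gripper_force: 0.0
```

Run:
```python
from h import *
im,W=look('wrist','w3.png',zmin=3.5,rmax=900,mn=1e9)
T,s=tool(); go(438.4,292.2,34.5,86)
P=(W-T[:3,3])@T[:3,:3]
m=(im['range_z']>0)&(P[...,2]>0)&(P[...,2]<30)&(np.abs(P[...,1])<40)&(np.abs(P[...,0])<16); q=P[m]
for sg in(1,-1):
    t=q[q[:,1]*sg>0]; print(len(t),np.percentile(t,[0,2,50,98,100],axis=0).round(1).tolist())
```

```text
at [439.2 292.7  44.3] yaw 86.0 tilt 0.11 w 42.7 q7 -0.28 t 3.675 | d [-0.002 -0.003  0.033] az -0.0 alt 2.0
1850 [[-16.0, 0.2, 0.0], [-14.7, 0.3, 0.6], [5.8, 8.1, 26.1], [14.9, 35.3, 27.9], [15.9, 36.5, 28.6]]
2203 [[-16.0, -40.0, 0.0], [-14.9, -39.8, 0.8], [5.4, -9.5, 26.3], [15.1, -0.2, 28.3], [16.0, -0.2, 30.0]]
```

View pics/w3.png

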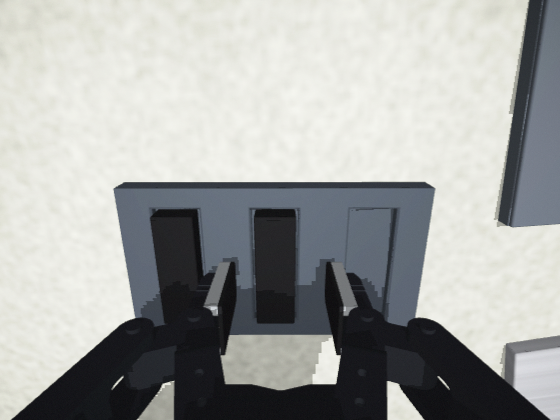

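Emit:
{"op": "step_arm", "data": {
  "plan": [
    {"dx":-0.001,"dy":-0.002,"dz":0.033,"ax":0,"ay":0,"az":0,"gripper":0.5},
    {"dx":0,"dy":0,"dz":0,"ax":0,"ay":0,"az":0,"gripper":0.15},
    {"dx":0,"dy":0,"dz":0,"ax":0,"ay":0,"az":0,"gripper":0},
    {"dx":0,"dy":0,"dz":0,"ax":0,"ay":0,"az":0,"gripper":0},
    {"dx":0,"dy":0,"dz":0,"ax":0,"ay":0,"az":0,"gripper":0},
    {"dx":0,"dy":0,"dz":0,"ax":0,"ay":0,"az":0,"gripper":0},
    {"dx":0,"dy":0,"dz":-0.02,"ax":0,"ay":0,"az":0,"gripper":0},
    {"dx":0,"dy":0,"dz":-0.06,"ax":0,"ay":0,"az":0,"gripper":0},
    {"dx":0,"dy":0,"dz":-0.16,"ax":0,"ay":0,"az":0,"gripper":0},
    {"dx":0,"dy":0,"dz":-0.16,"ax":0,"ay":0,"az":0,"gripper":0},
    {"dx":0,"dy":0,"dz":0,"ax":0,"ay":0,"az":0,"gripper":0}
  ]
}}

```text
clock: 5.05
eef_pos: [439.9, 293.1, 156.8]
tool_rot: [3.136, -0.005, 1.5]
force: [-0.8, -0.1, -1.1]
width: 17.5
gripper_force: 58.8
```

Emit:
{"op": "step_arm", "data": {
  "plan": [
    {"dx":-0.143,"dy":0.053,"dz":-0.02,"ax":0,"ay":0,"az":0,"gripper":0},
    {"dx":-0.143,"dy":0.053,"dz":-0.02,"ax":0,"ay":0,"az":0,"gripper":0},
    {"dx":-0.143,"dy":0.053,"dz":-0.02,"ax":0,"ay":0,"az":0,"gripper":0},
    {"dx":-0.143,"dy":0.053,"dz":-0.02,"ax":0,"ay":0,"az":0,"gripper":0},
    {"dx":-0.143,"dy":0.053,"dz":-0.02,"ax":0,"ay":0,"az":0,"gripper":0},
    {"dx":-0.143,"dy":0.053,"dz":-0.02,"ax":0,"ay":0,"az":0,"gripper":0},
    {"dx":0,"dy":0,"dz":0,"ax":0,"ay":0,"az":0,"gripper":0},
    {"dx":0,"dy":0,"dz":0,"ax":0,"ay":0,"az":0,"gripper":0}
  ]
}}

```text
clock: 6.05
eef_pos: [513.9, 29.0, 188.5]
tool_rot: [-3.139, -0.0, 1.5]
force: [-0.1, 0.1, -1.2]
width: 17.6
gripper_force: 58.8
```

```bash
cat >> h.py <<'E'
def pads(im,W,zp=6):
    hsv=cv2.cvtColor(im['color'],cv2.COLOR_RGB2HSV)
    m=cv2.inRange(hsv,(12,90,90),(32,255,255)); m=cv2.morphologyEx(m,cv2.MORPH_OPEN,np.ones((3,3)))
    k,l,st,_=cv2.connectedComponentsWithStats(m)
    for i in range(1,k):
        if st[i,4]<150: continue
        v,u=np.nonzero(l==i); d=np.stack([(u-im['cx'])/im['fx'],(v-im['cy'])/im['fy'],np.ones(len(u))],1)@im['T'][:3,:3].T
        o=im['T'][:3,3]; p=o+d*((zp-o[2])/d[:,2])[:,None]
        print('pad',cv2.minAreaRect(p[:,:2].astype(np.float32)),len(u),np.nanmedian(W[l==i][:,2]))
E
python3 - <<'E'
from h import *
im,W=look('wrist','w4.png',zmin=3.5,rmax=900,mn=1000)
pads(im,W); go(518,6,60,86)
T,s=tool(); P=(W-T[:3,3])@T[:3,:3]; m=(abs(P[...,1])<9)&(abs(P[...,0])<40)&(P[...,2]<60)&(P[...,2]>-20); q=P[m];print('held',len(q),q.min(0),q.max(0),np.median(q,0))
cv2.imwrite('pics/w4c.png',im['color'][100:,100:460,::-1])
E
```

```text
[388.   8.] z 10.0 c [621.  165.1] sz [89.4 17.3] long -4.3 1671
[545. 159.] z 12.5 c [745.5  41. ] sz [87.6 39.4] long -79.8 1498
[293. 201.] z 6.3 c [529.7   5.1] sz [167.2 110.3] long -0.7 15278
[541. 325.] z 7.3 c [ 786.9 -147.9] sz [139.6  32.4] long -88.9 1919
[418. 313.] z 23.7 c [ 648.6 -122.2] sz [52.8 29.6] long -79.6 1404
pad ((741.7305297851562, 43.484230041503906), (11.772513389587402, 31.462841033935547), 85.94158935546875) 379 10.499946719101388
pad ((604.3759155273438, 34.199337005615234), (17.477834701538086, 14.612238883972168), 0.7435584664344788) 200 9.444007881957361
pad ((764.3902587890625, 11.243328094482422), (27.905593872070312, 12.811311721801758), 73.08555603027344) 343 10.375585787647253
pad ((544.6935424804688, 4.915618896484375), (24.593725204467773, 64.10371398925781), 0.0050836168229579926) 1627 5.862553139347085
pad ((496.67041015625, 5.900911331176758), (62.98899841308594, 24.58934211730957), 89.25855255126953) 1072 5.843377855034731
pad ((603.968017578125, 3.4644694328308105), (15.091533660888672, 18.411828994750977), 85.96408081054688) 194 9.033739420147583
pad ((604.2340087890625, -25.614913940429688), (17.59528923034668, 17.3061466217041), 0.6881989240646362) 173 8.806132655892611
pad ((655.7680053710938, -135.3436279296875), (29.339569091796875, 57.89175033569336), 10.00455379486084) 875 23.437573061153216
at [513.9  29.7 188.6] yaw 86.0 tilt 0.13 w 17.9 q7 0.11 t 6.1 | d [-0.078  0.02   0.429] az 0.0 alt -2.0
held 5044 [-32.04210894  -8.99928142 -19.99241032] [29.45558585  8.99659356 29.37046577] [ 4.40976969 -0.76824303 17.03084511]
```

View pics/w4.png

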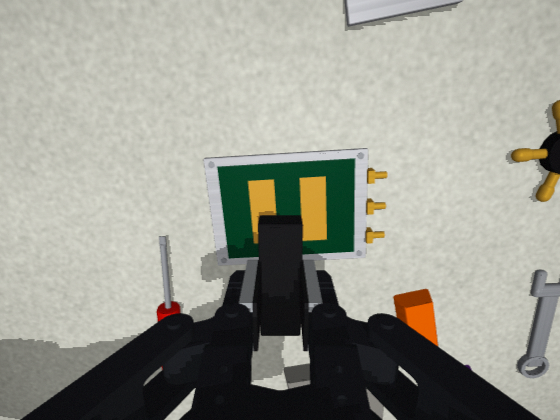

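Emit:
{"op": "step_arm", "data": {
  "plan": [
    {"dx":-0.08,"dy":-0.052,"dz":0,"ax":0,"ay":0,"az":-0.033,"gripper":0},
    {"dx":0,"dy":0,"dz":0.14,"ax":0,"ay":0,"az":0,"gripper":0},
    {"dx":0,"dy":0,"dz":0.16,"ax":0,"ay":0,"az":0,"gripper":0},
    {"dx":0,"dy":0,"dz":0.12,"ax":0,"ay":0,"az":0,"gripper":0},
    {"dx":0,"dy":0,"dz":0.05,"ax":0,"ay":0,"az":0,"gripper":0},
    {"dx":0,"dy":0,"dz":0,"ax":0,"ay":0,"az":0,"gripper":0},
    {"dx":0,"dy":0,"dz":0,"ax":0,"ay":0,"az":0,"gripper":0}
  ]
}}

```text
clock: 6.98
eef_pos: [498.3, 5.9, 49.4]
tool_rot: [3.14, -0.0, 1.552]
force: [0.2, -0.4, -1.0]
width: 17.9
gripper_force: 58.9
```

```bash
python3 -c "
from h import *
go(496.7,7,35.5,89)"
```

```text
at [498.3   5.9  49.4] yaw 88.9 tilt 0.11 w 17.9 q7 0.29 t 6.975 | d [ 0.004 -0.005  0.046] az -0.001 alt 1.999
```

Emit:
{"op": "step_arm", "data": {
  "plan": [
    {"dx":0.003,"dy":-0.005,"dz":0.03,"ax":0,"ay":0,"az":0,"gripper":0},
    {"dx":0,"dy":0,"dz":0.017,"ax":0,"ay":0,"az":0,"gripper":0},
    {"dx":0,"dy":0,"dz":0,"ax":0,"ay":0,"az":0,"gripper":0},
    {"dx":0,"dy":0,"dz":0,"ax":0,"ay":0,"az":0,"gripper":0.45},
    {"dx":0,"dy":0,"dz":0,"ax":0,"ay":0,"az":0,"gripper":0.45},
    {"dx":0,"dy":0,"dz":0,"ax":0,"ay":0,"az":0,"gripper":0.45},
    {"dx":0,"dy":0,"dz":-0.04,"ax":0,"ay":0,"az":0,"gripper":0.45},
    {"dx":0,"dy":0,"dz":-0.14,"ax":0,"ay":0,"az":0,"gripper":0.45},
    {"dx":0,"dy":0,"dz":-0.16,"ax":0,"ay":0,"az":0,"gripper":0.45},
    {"dx":0,"dy":0,"dz":0,"ax":0,"ay":0,"az":0,"gripper":0.5}
  ]
}}

```text
clock: 8.22
eef_pos: [498.3, 6.5, 140.1]
tool_rot: [3.134, -0.001, 1.552]
force: [-0.7, -0.6, 0.2]
width: 42.7
gripper_force: 0.0
```

```bash
python3 -c "
from h import *
im=grab('wrist');W=cloud(im);bars(im,W,14,22); go(389.8,295.7,100,86)"
```

```text
bar ((497.6087951660156, 6.661628723144531), (59.66826629638672, 19.890356063842773), 89.21540832519531) 17.5 33.0
bar ((398.1051940917969, -53.61732482910156), (85.64641571044922, 22.576160430908203), 77.96051788330078) 15.3 149.0
bar ((644.6783447265625, -97.3579330444336), (29.663490295410156, 2.466118812561035), 9.61397647857666) 17.7 137.0
at [497.1   6.7 138.4] yaw 88.9 tilt 0.24 w 42.9 q7 0.25 t 8.275 | d [ 0.956 -0.376  0.127] az 0.032 alt -1.968
```

Emit:
{"op": "step_arm", "data": {
  "plan": [
    {"dx":0.136,"dy":-0.0537,"dz":0,"ax":0,"ay":0,"az":0,"gripper":0.5},
    {"dx":0.136,"dy":-0.0537,"dz":0,"ax":0,"ay":0,"az":0,"gripper":0.5},
    {"dx":0.136,"dy":-0.0537,"dz":0,"ax":0,"ay":0,"az":0,"gripper":0.5},
    {"dx":0.136,"dy":-0.0537,"dz":0,"ax":0,"ay":0,"az":0,"gripper":0.5},
    {"dx":0.136,"dy":-0.0537,"dz":0,"ax":0,"ay":0,"az":0,"gripper":0.5},
    {"dx":0.136,"dy":-0.0537,"dz":0,"ax":0,"ay":0,"az":0,"gripper":0.5},
    {"dx":0.14,"dy":-0.0537,"dz":0,"ax":0,"ay":0,"az":0,"gripper":0.5},
    {"dx":0,"dy":0,"dz":0.12,"ax":0,"ay":0,"az":0.032,"gripper":0.5},
    {"dx":0,"dy":0,"dz":0.12,"ax":0,"ay":0,"az":0,"gripper":0.5},
    {"dx":0,"dy":0,"dz":0.06,"ax":0,"ay":0,"az":0,"gripper":0.5},
    {"dx":0,"dy":0,"dz":0,"ax":0,"ay":0,"az":0,"gripper":0.5},
    {"dx":0,"dy":0,"dz":0,"ax":0,"ay":0,"az":0,"gripper":0.5}
  ]
}}

```text
clock: 9.78
eef_pos: [388.8, 295.3, 46.5]
tool_rot: [-3.141, 0.0, 1.501]
force: [0.3, 0.0, 0.1]
width: 42.4
gripper_force: 0.0
```

```bash
python3 -c "
from h import *
im=grab('wrist');W=cloud(im);bars(im,W,14.5,22); go(389.8,295.7,34.5,86)"
```

```text
bar ((389.4642028808594, 295.59283447265625), (60.5723991394043, 20.07023048400879), 86.12499237060547) 17.5 34.0
at [389.  295.5  46.8] yaw 86.0 tilt 0.04 w 42.6 q7 -0.24 t 9.825 | d [0.001 0.002 0.041] az 0.0 alt -2.0
```

Emit:
{"op": "step_arm", "data": {
  "plan": [
    {"dx":0.001,"dy":0.002,"dz":0.042,"ax":0,"ay":0,"az":0,"gripper":0.5},
    {"dx":0,"dy":0,"dz":0,"ax":0,"ay":0,"az":0,"gripper":0.15},
    {"dx":0,"dy":0,"dz":0,"ax":0,"ay":0,"az":0,"gripper":0},
    {"dx":0,"dy":0,"dz":0,"ax":0,"ay":0,"az":0,"gripper":0},
    {"dx":0,"dy":0,"dz":0,"ax":0,"ay":0,"az":0,"gripper":0},
    {"dx":0,"dy":0,"dz":0,"ax":0,"ay":0,"az":0,"gripper":0},
    {"dx":0,"dy":0,"dz":-0.02,"ax":0,"ay":0,"az":0,"gripper":0},
    {"dx":0,"dy":0,"dz":-0.06,"ax":0,"ay":0,"az":0,"gripper":0},
    {"dx":0,"dy":0,"dz":-0.16,"ax":0,"ay":0,"az":0,"gripper":0},
    {"dx":0,"dy":0,"dz":-0.16,"ax":0,"ay":0,"az":0,"gripper":0},
    {"dx":0,"dy":0,"dz":0,"ax":0,"ay":0,"az":0,"gripper":0}
  ]
}}

```text
clock: 11.2
eef_pos: [391.0, 296.9, 156.7]
tool_rot: [3.137, -0.004, 1.502]
force: [1.1, 0.1, -0.9]
width: 17.9
gripper_force: 58.9
```

```bash
cat >> h.py <<'E'
def held(im,W,yw=9,xw=40,z0=5,z1=60):
    T,s=tool(); P=(W-T[:3,3])@T[:3,:3]; m=(abs(P[...,1])<yw)&(abs(P[...,0])<xw)&(P[...,2]<z1)&(P[...,2]>z0); q=P[m]
    print('held',len(q),np.percentile(q,[.5,50,99.5],axis=0).round(1).tolist())
E
python3 -c "
from h import *
im=grab('wrist');W=cloud(im);held(im,W); go(544.7,6,100,89)"
```

```text
held 4166 [[-29.3, -8.3, 6.2], [6.2, 0.8, 15.4], [30.2, 8.9, 25.7]]
at [389.8 296.4 155. ] yaw 86.1 tilt 0.17 w 17.4 q7 -0.33 t 11.25 | d [-0.931  0.581  0.182] az -0.033 alt 1.967
```

Emit:
{"op": "step_arm", "data": {
  "plan": [
    {"dx":-0.117,"dy":0.0726,"dz":0,"ax":0,"ay":0,"az":0,"gripper":0},
    {"dx":-0.117,"dy":0.0726,"dz":0,"ax":0,"ay":0,"az":0,"gripper":0},
    {"dx":-0.117,"dy":0.0726,"dz":0,"ax":0,"ay":0,"az":0,"gripper":0},
    {"dx":-0.117,"dy":0.0726,"dz":0,"ax":0,"ay":0,"az":0,"gripper":0},
    {"dx":-0.117,"dy":0.0726,"dz":0,"ax":0,"ay":0,"az":0,"gripper":0},
    {"dx":-0.117,"dy":0.0726,"dz":0,"ax":0,"ay":0,"az":0,"gripper":0},
    {"dx":-0.117,"dy":0.0726,"dz":0,"ax":0,"ay":0,"az":0,"gripper":0},
    {"dx":-0.117,"dy":0.0726,"dz":0,"ax":0,"ay":0,"az":0,"gripper":0},
    {"dx":0,"dy":0,"dz":0.12,"ax":0,"ay":0,"az":-0.033,"gripper":0},
    {"dx":0,"dy":0,"dz":0.15,"ax":0,"ay":0,"az":0,"gripper":0},
    {"dx":0,"dy":0,"dz":0.085,"ax":0,"ay":0,"az":0,"gripper":0},
    {"dx":0,"dy":0,"dz":0,"ax":0,"ay":0,"az":0,"gripper":0},
    {"dx":0,"dy":0,"dz":0,"ax":0,"ay":0,"az":0,"gripper":0}
  ]
}}

```text
clock: 12.88
eef_pos: [543.6, 3.4, 47.2]
tool_rot: [-3.141, 0.0, 1.553]
force: [0.1, 0.0, -0.1]
width: 17.5
gripper_force: 58.9
```

```bash
python3 -c "
from h import *
go(544.7,5.2,35.5,89)"
```

```text
at [543.6   3.4  47.2] yaw 89.0 tilt 0.03 w 17.5 q7 0.34 t 12.875 | d [0.006 0.003 0.039] az -0.0 alt 2.0
```

Emit:
{"op": "step_arm", "data": {
  "plan": [
    {"dx":0.006,"dy":0.003,"dz":0.025,"ax":0,"ay":0,"az":0,"gripper":0},
    {"dx":0,"dy":0,"dz":0.014,"ax":0,"ay":0,"az":0,"gripper":0},
    {"dx":0,"dy":0,"dz":0,"ax":0,"ay":0,"az":0,"gripper":0},
    {"dx":0,"dy":0,"dz":0,"ax":0,"ay":0,"az":0,"gripper":0.45},
    {"dx":0,"dy":0,"dz":0,"ax":0,"ay":0,"az":0,"gripper":0.45},
    {"dx":0,"dy":0,"dz":0,"ax":0,"ay":0,"az":0,"gripper":0.45},
    {"dx":0,"dy":0,"dz":-0.04,"ax":0,"ay":0,"az":0,"gripper":0.45},
    {"dx":0,"dy":0,"dz":-0.14,"ax":0,"ay":0,"az":0,"gripper":1},
    {"dx":0,"dy":0,"dz":-0.16,"ax":0,"ay":0,"az":0,"gripper":1},
    {"dx":0,"dy":0,"dz":-0.16,"ax":0,"ay":0,"az":0,"gripper":1},
    {"dx":0,"dy":0,"dz":0,"ax":0,"ay":0,"az":0,"gripper":1}
  ]
}}

```text
clock: 14.25
eef_pos: [547.2, 5.0, 189.8]
tool_rot: [3.133, -0.001, 1.553]
force: [0.2, -0.1, -0.6]
width: 85.3
gripper_force: 0.0
```

```bash
python3 -c "
from h import *
im,W=look('wrist','w5.png',zmin=3.5,rmax=900,mn=1000);bars(im,W,14,22); go(620,198,100,6.5)"
```

```text
[525. 140.] z 13.5 c [767.8  42.1] sz [87.2 66.9] long -54.0 3369
[252. 183.] z 7.2 c [529.6   5.1] sz [167.1 110.5] long -0.4 18536
[122. 280.] z 23.6 c [ 387.4 -114.3] sz [52.2 20.3] long 80.8 1470
[506. 298.] z 7.3 c [ 792.1 -132.9] sz [112.2  38.9] long -85.3 1720
[369. 311.] z 23.6 c [ 642.6 -130.8] sz [67.4 16.3] long -77.6 1141
[262. 369.] z 23.6 c [ 523.4 -205.8] sz [39.5 29.4] long -82.8 1154
bar ((497.6860656738281, 6.614276885986328), (59.656761169433594, 20.37126350402832), 88.89132690429688) 17.4 30.0
bar ((546.2816772460938, 4.724418640136719), (60.24516296386719, 19.98455047607422), 88.33679962158203) 17.4 31.0
bar ((391.29168701171875, -65.33750915527344), (107.51944732666016, 22.967388153076172), 86.56680297851562) 15.8 142.0
bar ((635.4646606445312, -129.75106811523438), (66.66932678222656, 15.301644325256348), 86.5355453491211) 18.0 129.0
bar ((533.4296875, -201.67892456054688), (26.969369888305664, 55.9971923828125), 42.12692642211914) 17.9 58.0
bar ((439.9663391113281, -201.12094116210938), (3.1878578662872314, 32.60977554321289), 78.1265640258789) 17.9 55.0
bar ((595.741943359375, -206.1666259765625), (36.28663635253906, 17.0741024017334), 29.706531524658203) 18.2 71.0
at [545.7   5.4 187.7] yaw 89.0 tilt 0.25 w 85.3 q7 0.25 t 14.3 | d [0.646 0.235 0.294] az 0.917 alt -1.083
```

Emit:
{"op": "step_arm", "data": {
  "plan": [
    {"dx":0.13,"dy":0.047,"dz":0,"ax":0,"ay":0,"az":0,"gripper":1},
    {"dx":0.13,"dy":0.047,"dz":0,"ax":0,"ay":0,"az":0,"gripper":1},
    {"dx":0.13,"dy":0.047,"dz":0,"ax":0,"ay":0,"az":0,"gripper":1},
    {"dx":0.13,"dy":0.047,"dz":0,"ax":0,"ay":0,"az":0,"gripper":1},
    {"dx":0.126,"dy":0.047,"dz":0,"ax":0,"ay":0,"az":0,"gripper":1},
    {"dx":0,"dy":0,"dz":0,"ax":0,"ay":0,"az":-0.1,"gripper":1},
    {"dx":0,"dy":0,"dz":0,"ax":0,"ay":0,"az":-0.1,"gripper":1},
    {"dx":0,"dy":0,"dz":0,"ax":0,"ay":0,"az":-0.1,"gripper":1},
    {"dx":0,"dy":0,"dz":0,"ax":0,"ay":0,"az":-0.1,"gripper":1},
    {"dx":0,"dy":0,"dz":0,"ax":0,"ay":0,"az":-0.1,"gripper":1},
    {"dx":0,"dy":0,"dz":0,"ax":0,"ay":0,"az":-0.1,"gripper":1},
    {"dx":0,"dy":0,"dz":0,"ax":0,"ay":0,"az":-0.1,"gripper":1},
    {"dx":0,"dy":0,"dz":0,"ax":0,"ay":0,"az":-0.1,"gripper":1},
    {"dx":0,"dy":0,"dz":0.04,"ax":0,"ay":0,"az":-0.1,"gripper":1},
    {"dx":0,"dy":0,"dz":0.08,"ax":0,"ay":0,"az":-0.1,"gripper":1},
    {"dx":0,"dy":0,"dz":0.08,"ax":0,"ay":0,"az":-0.083,"gripper":1},
    {"dx":0,"dy":0,"dz":0,"ax":0,"ay":0,"az":0,"gripper":1},
    {"dx":0,"dy":0,"dz":0,"ax":0,"ay":0,"az":0,"gripper":1}
  ]
}}

```text
clock: 16.55
eef_pos: [618.6, 197.8, 125.5]
tool_rot: [3.141, -0.0, -3.031]
force: [-0.0, 0.5, 0.2]
width: 85.5
gripper_force: 0.0
```

```bash
python3 -c "
from h import *
im,W=look('wrist','w6.png',zmin=3.5,rmax=900,mn=1000); go(620,198,20,6.4)"
```

```text
[45. 82.] z 7.3 c [554.4  27.6] sz [117.8  66.5] long -0.8 14437
[449.  36.] z 11.8 c [489.1 289. ] sz [85.3 49.2] long 86.0 10175
[492. 203.] z 11.3 c [597.5 362. ] sz [115.4  84.4] long -89.4 14778
[280. 205.] z 10.0 c [619.4 197.6] sz [90.3 66.2] long 6.5 10097
[ 74. 333.] z 12.4 c [752.7  31.7] sz [58.9 31.5] long -54.3 1021
at [619.  197.9 126.1] yaw -173.6 tilt 0.05 w 85.6 q7 1.27 t 16.6 | d [-0.003 -0.     0.354] az -0.0 alt 2.0
```

Emit:
{"op": "step_arm", "data": {
  "plan": [
    {"dx":-0.001,"dy":0,"dz":0.14,"ax":0,"ay":0,"az":0,"gripper":1},
    {"dx":0,"dy":0,"dz":0.14,"ax":0,"ay":0,"az":0,"gripper":1},
    {"dx":0,"dy":0,"dz":0.06,"ax":0,"ay":0,"az":0,"gripper":1},
    {"dx":0,"dy":0,"dz":0.022,"ax":0,"ay":0,"az":0,"gripper":1},
    {"dx":0,"dy":0,"dz":0,"ax":0,"ay":0,"az":0,"gripper":1},
    {"dx":0,"dy":0,"dz":0,"ax":0,"ay":0,"az":0,"gripper":0.9},
    {"dx":0,"dy":0,"dz":0,"ax":0,"ay":0,"az":0,"gripper":0.8},
    {"dx":0,"dy":0,"dz":0,"ax":0,"ay":0,"az":0,"gripper":0.6},
    {"dx":0,"dy":0,"dz":0,"ax":0,"ay":0,"az":0,"gripper":0.4},
    {"dx":0,"dy":0,"dz":0,"ax":0,"ay":0,"az":0,"gripper":0.4}
  ]
}}

```text
clock: 17.85
eef_pos: [619.6, 198.0, 18.6]
tool_rot: [3.141, 0.002, -3.029]
force: [-1.8, -0.8, 6.4]
width: 64.1
gripper_force: 65.7
```

Emit:
{"op": "step_arm", "data": {
  "plan": [
    {"dx":0,"dy":0,"dz":-0.02,"ax":0,"ay":0,"az":0,"gripper":0.4},
    {"dx":0,"dy":0,"dz":-0.06,"ax":0,"ay":0,"az":0,"gripper":0.4},
    {"dx":0,"dy":0,"dz":-0.14,"ax":0,"ay":0,"az":0,"gripper":0.4},
    {"dx":0,"dy":0,"dz":-0.1,"ax":0,"ay":0,"az":0,"gripper":0.4},
    {"dx":0.08,"dy":-0.12,"dz":0,"ax":0,"ay":0,"az":0,"gripper":0.4},
    {"dx":0.08,"dy":-0.12,"dz":0,"ax":0,"ay":0,"az":0,"gripper":0.4},
    {"dx":0.08,"dy":-0.12,"dz":0,"ax":0,"ay":0,"az":0,"gripper":0.4},
    {"dx":0.08,"dy":-0.12,"dz":0,"ax":0,"ay":0,"az":0,"gripper":0.4},
    {"dx":0.078,"dy":-0.12,"dz":0,"ax":0,"ay":0,"az":0,"gripper":0.4},
    {"dx":0,"dy":0,"dz":0,"ax":0,"ay":0,"az":0.082,"gripper":0.4},
    {"dx":0,"dy":0,"dz":0,"ax":0,"ay":0,"az":0,"gripper":0.4},
    {"dx":0,"dy":0,"dz":0,"ax":0,"ay":0,"az":0,"gripper":0.4}
  ]
}}

```text
clock: 19.35
eef_pos: [521.1, 6.4, 113.5]
tool_rot: [3.141, 0.001, 3.129]
force: [0.1, -0.2, -1.3]
width: 64.0
gripper_force: 66.7
```

```bash
python3 -c "
from h import *
im,W=look('wrist','w7.png',zmin=90,zmax=125,rmax=900,mn=1000);held(im,W,yw=30,xw=60); go(521.3,5.5,38,-0.9)"
```

```text
[281. 275.] z 105.0 c [521.1   6.4] sz [91.6 90.9] long 89.3 29653
held 24794 [[-44.0, -29.7, 7.5], [8.3, -0.1, 8.9], [45.1, 29.7, 16.7]]
at [520.9   6.4 113.3] yaw 179.2 tilt 0.05 w 63.8 q7 1.42 t 19.4 | d [-0.001 -0.003  0.251] az 0.002 alt -1.998
```

View pics/w7.png

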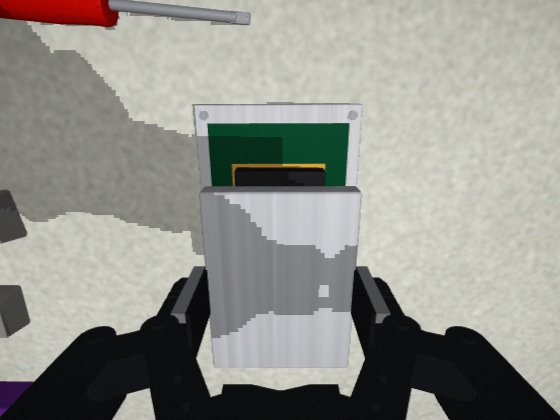

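Emit:
{"op": "step_arm", "data": {
  "plan": [
    {"dx":-0.001,"dy":-0.003,"dz":0.1,"ax":0,"ay":0,"az":0,"gripper":0.4},
    {"dx":0,"dy":0,"dz":0.1,"ax":0,"ay":0,"az":0,"gripper":0.4},
    {"dx":0,"dy":0,"dz":0.04,"ax":0,"ay":0,"az":0,"gripper":0.4},
    {"dx":0,"dy":0,"dz":0,"ax":0,"ay":0,"az":0,"gripper":0.4},
    {"dx":0,"dy":0,"dz":0,"ax":0,"ay":0,"az":0,"gripper":0.4}
  ]
}}

```text
clock: 20.02
eef_pos: [521.4, 4.8, 41.7]
tool_rot: [3.141, 0.001, 3.126]
force: [0.1, -0.6, -1.1]
width: 63.7
gripper_force: 66.6
```

```bash
python3 -c "
from h import *
go(521.3,5.5,36.8,-0.9)"
```

```text
at [521.4   4.8  41.7] yaw 179.1 tilt 0.08 w 63.7 q7 1.41 t 20.025 | d [0.001 0.002 0.016] az 0.0 alt -2.0
```

Emit:
{"op": "step_arm", "data": {
  "plan": [
    {"dx":0,"dy":0.002,"dz":0.016,"ax":0,"ay":0,"az":0,"gripper":0.4},
    {"dx":0,"dy":0,"dz":0,"ax":0,"ay":0,"az":0,"gripper":0.4},
    {"dx":0,"dy":0,"dz":0,"ax":0,"ay":0,"az":0,"gripper":0.4},
    {"dx":0,"dy":0,"dz":0,"ax":0,"ay":0,"az":0,"gripper":0.8},
    {"dx":0,"dy":0,"dz":0,"ax":0,"ay":0,"az":0,"gripper":1},
    {"dx":0,"dy":0,"dz":0,"ax":0,"ay":0,"az":0,"gripper":1},
    {"dx":0,"dy":0,"dz":0,"ax":0,"ay":0,"az":0,"gripper":1},
    {"dx":0,"dy":0,"dz":-0.05,"ax":0,"ay":0,"az":0,"gripper":1},
    {"dx":0,"dy":0,"dz":-0.15,"ax":0,"ay":0,"az":0,"gripper":1},
    {"dx":0,"dy":0,"dz":-0.18,"ax":0,"ay":0,"az":0,"gripper":1},
    {"dx":0,"dy":0,"dz":-0.15,"ax":0,"ay":0,"az":0,"gripper":1},
    {"dx":0,"dy":0,"dz":0,"ax":0,"ay":0,"az":0,"gripper":1}
  ]
}}

```text
clock: 21.52
eef_pos: [523.2, 5.3, 199.5]
tool_rot: [3.141, 0.009, 3.125]
force: [0.7, -0.1, 0.2]
width: 85.7
gripper_force: 0.0
```

```bash
python3 -c "
from h import *
im,W=look('wrist','w8.png',zmin=15,rmax=900,mn=400); go(523,-219,200,9)"
```

```text
[107.  19.] z 24.6 c [ 385.4 -128.5] sz [80.2 21.2] long 83.7 3436
[18. 88.] z 24.0 c [ 435.7 -213.1] sz [37.8 27.8] long -12.6 1699
[280. 181.] z 28.0 c [521.1   5.5] sz [90.3 66.1] long -0.9 7153
[ 38. 189.] z 23.9 c [ 524.3 -219.3] sz [68.1 29.8] long -83.0 2441
[ 41. 260.] z 23.8 c [ 598.1 -235.7] sz [67.6 31. ] long 89.2 2128
[ 67. 337.] z 23.8 c [ 694.  -232.4] sz [67.4 24.4] long 85.6 1124
at [521.7   5.2 197.5] yaw 179.1 tilt 0.26 w 85.5 q7 1.43 t 21.575 | d [-0.017 -0.747 -0.009] az -0.11 alt 1.89
```

Emit:
{"op": "step_arm", "data": {
  "plan": [
    {"dx":-0.0445,"dy":-0.133,"dz":0,"ax":0,"ay":0,"az":0,"gripper":1},
    {"dx":-0.0445,"dy":-0.133,"dz":0,"ax":0,"ay":0,"az":0,"gripper":1},
    {"dx":-0.0445,"dy":-0.133,"dz":0,"ax":0,"ay":0,"az":0,"gripper":1},
    {"dx":-0.0445,"dy":-0.133,"dz":0,"ax":0,"ay":0,"az":0,"gripper":1},
    {"dx":-0.0445,"dy":-0.133,"dz":0,"ax":0,"ay":0,"az":0,"gripper":1},
    {"dx":-0.0445,"dy":-0.133,"dz":0,"ax":0,"ay":0,"az":0,"gripper":1},
    {"dx":0,"dy":0,"dz":0.1,"ax":0,"ay":0,"az":0,"gripper":1},
    {"dx":0,"dy":0,"dz":0.1,"ax":0,"ay":0,"az":0,"gripper":1},
    {"dx":0,"dy":0,"dz":0,"ax":0,"ay":0,"az":0,"gripper":1},
    {"dx":0,"dy":0,"dz":0,"ax":0,"ay":0,"az":0,"gripper":1}
  ]
}}

```text
clock: 22.82
eef_pos: [597.1, -235.3, 135.3]
tool_rot: [3.142, -0.0, 3.126]
force: [-0.8, 0.2, 0.3]
width: 85.3
gripper_force: 0.0
```

```bash
python3 -c "
from h import *
im,W=look('wrist','w9.png',zmin=15,rmax=900,mn=400); go(598.1,-235.7,23,-1)"
```

```text
[ 78. 105.] z 23.9 c [ 521.3 -369.3] sz [67.6 29.8] long 79.3 4982
[302. 106.] z 24.0 c [ 524.5 -219.8] sz [66.3 29.7] long -82.8 4740
[279. 210.] z 23.9 c [ 598.5 -236. ] sz [66.1 30.1] long 88.2 3643
[108. 229.] z 23.9 c [ 610.4 -366. ] sz [67.4 37.8] long -77.9 4271
[419. 266.] z 23.8 c [ 649.6 -129.5] sz [66.9 30.4] long -80.1 2819
[285. 322.] z 23.8 c [ 698.6 -232.6] sz [65.8 31. ] long 88.0 2742
at [ 597.6 -235.5  136. ] yaw 179.1 tilt 0.07 w 85.3 q7 1.82 t 22.875 | d [-0.001 -0.001  0.377] az 0.001 alt -1.999
```

Emit:
{"op": "step_arm", "data": {
  "plan": [
    {"dx":-0.002,"dy":-0.001,"dz":0.14,"ax":0,"ay":0,"az":0.01,"gripper":1},
    {"dx":0,"dy":0,"dz":0.14,"ax":0,"ay":0,"az":0,"gripper":1},
    {"dx":0,"dy":0,"dz":0.07,"ax":0,"ay":0,"az":0,"gripper":1},
    {"dx":0,"dy":0,"dz":0.027,"ax":0,"ay":0,"az":0,"gripper":1},
    {"dx":0,"dy":0,"dz":0,"ax":0,"ay":0,"az":0,"gripper":1},
    {"dx":0,"dy":0,"dz":0,"ax":0,"ay":0,"az":0,"gripper":0.9},
    {"dx":0,"dy":0,"dz":0,"ax":0,"ay":0,"az":0,"gripper":0.8},
    {"dx":0,"dy":0,"dz":0,"ax":0,"ay":0,"az":0,"gripper":0.6},
    {"dx":0,"dy":0,"dz":0,"ax":0,"ay":0,"az":0,"gripper":0.4},
    {"dx":0,"dy":0,"dz":0,"ax":0,"ay":0,"az":0,"gripper":0.4}
  ]
}}

```text
clock: 24.12
eef_pos: [598.3, -236.1, 23.5]
tool_rot: [-3.141, 0.002, 3.11]
force: [-0.8, 0.1, 5.5]
width: 64.8
gripper_force: 68.6
```

Emit:
{"op": "step_arm", "data": {
  "plan": [
    {"dx":0,"dy":0,"dz":-0.03,"ax":0,"ay":0,"az":0,"gripper":0.4},
    {"dx":0,"dy":0,"dz":-0.08,"ax":0,"ay":0,"az":0,"gripper":0.4},
    {"dx":0,"dy":0,"dz":-0.14,"ax":0,"ay":0,"az":0,"gripper":0.4},
    {"dx":0,"dy":0,"dz":-0.1,"ax":0,"ay":0,"az":0,"gripper":0.4},
    {"dx":0.0565,"dy":0.1325,"dz":0,"ax":0,"ay":0,"az":0,"gripper":0.4},
    {"dx":0.0565,"dy":0.1325,"dz":0,"ax":0,"ay":0,"az":0,"gripper":0.4},
    {"dx":0.0565,"dy":0.1325,"dz":0,"ax":0,"ay":0,"az":0,"gripper":0.4},
    {"dx":0.0565,"dy":0.1325,"dz":0,"ax":0,"ay":0,"az":0,"gripper":0.4},
    {"dx":0.0565,"dy":0.1325,"dz":0,"ax":0,"ay":0,"az":0,"gripper":0.4},
    {"dx":0.0565,"dy":0.1325,"dz":0,"ax":0,"ay":0,"az":0,"gripper":0.4},
    {"dx":0,"dy":0,"dz":0.09,"ax":0,"ay":0,"az":-0.01,"gripper":0.4},
    {"dx":0,"dy":0,"dz":0.07,"ax":0,"ay":0,"az":0,"gripper":0.4},
    {"dx":0,"dy":0,"dz":0,"ax":0,"ay":0,"az":0,"gripper":0.4},
    {"dx":0,"dy":0,"dz":0,"ax":0,"ay":0,"az":0,"gripper":0.4}
  ]
}}

```text
clock: 25.88
eef_pos: [503.9, 5.8, 79.6]
tool_rot: [3.142, 0.001, 3.125]
force: [-0.2, 0.4, -2.5]
width: 64.8
gripper_force: 68.3
```

```bash
python3 -c "
from h import *
im,W=look('wrist','w10.png',zmin=15,rmax=900,mn=1e9); held(im,W,yw=30,xw=45,z0=-10,z1=15);go(504,5.5,51.5,-1)"
```

```text
held 11155 [[-13.9, -29.7, -1.0], [6.0, -0.1, 0.6], [16.9, 29.7, 14.7]]
at [504.2   5.8  79.9] yaw 179.1 tilt 0.08 w 64.5 q7 1.44 t 25.925 | d [ 0.001 -0.001  0.095] az 0.001 alt -1.999
```

Emit:
{"op": "step_arm", "data": {
  "plan": [
    {"dx":0,"dy":0,"dz":0.06,"ax":0,"ay":0,"az":0,"gripper":0.4},
    {"dx":0,"dy":0,"dz":0.034,"ax":0,"ay":0,"az":0,"gripper":0.4},
    {"dx":0,"dy":0,"dz":0,"ax":0,"ay":0,"az":0,"gripper":0.4},
    {"dx":0,"dy":0,"dz":0,"ax":0,"ay":0,"az":0,"gripper":0.4},
    {"dx":0,"dy":0,"dz":0,"ax":0,"ay":0,"az":0,"gripper":0.85},
    {"dx":0,"dy":0,"dz":0,"ax":0,"ay":0,"az":0,"gripper":1},
    {"dx":0,"dy":0,"dz":0,"ax":0,"ay":0,"az":0,"gripper":1},
    {"dx":0,"dy":0,"dz":-0.04,"ax":0,"ay":0,"az":0,"gripper":1},
    {"dx":0,"dy":0,"dz":-0.15,"ax":0,"ay":0,"az":0,"gripper":1},
    {"dx":0,"dy":0,"dz":-0.18,"ax":0,"ay":0,"az":0,"gripper":1},
    {"dx":0,"dy":0,"dz":-0.1,"ax":0,"ay":0,"az":0,"gripper":1},
    {"dx":0,"dy":0,"dz":0,"ax":0,"ay":0,"az":0,"gripper":1}
  ]
}}

```text
clock: 27.42
eef_pos: [505.2, 5.9, 194.8]
tool_rot: [3.141, 0.006, 3.125]
force: [0.6, -0.4, 0.3]
width: 84.9
gripper_force: 0.0
```

```bash
python3 -c "
from h import *
im,W=look('wrist','w11.png',zmin=15,rmax=900,mn=400); go(432,-234,130,168)"
```

```text
[108.  43.] z 24.7 c [ 385.3 -128. ] sz [80.1 21.5] long 84.4 3359
[ 19. 111.] z 24.0 c [ 435.4 -213.6] sz [37.9 28.7] long -12.7 1713
[280. 201.] z 51.4 c [504.1   6.2] sz [66. 30.] long 89.1 7201
[ 39. 209.] z 24.0 c [ 524.2 -219.8] sz [67.8 29.8] long -82.7 2425
at [504.    5.8 193.2] yaw 179.1 tilt 0.16 w 85.0 q7 1.45 t 27.475 | d [ 0.228 -0.803  0.21 ] az 0.123 alt -1.877
```

Emit:
{"op": "step_arm", "data": {
  "plan": [
    {"dx":0.039,"dy":-0.134,"dz":0,"ax":0,"ay":0,"az":0,"gripper":1},
    {"dx":0.039,"dy":-0.134,"dz":0,"ax":0,"ay":0,"az":0,"gripper":1},
    {"dx":0.039,"dy":-0.134,"dz":0,"ax":0,"ay":0,"az":0,"gripper":1},
    {"dx":0.039,"dy":-0.134,"dz":0,"ax":0,"ay":0,"az":0,"gripper":1},
    {"dx":0.039,"dy":-0.134,"dz":0,"ax":0,"ay":0,"az":0,"gripper":1},
    {"dx":0.039,"dy":-0.134,"dz":0,"ax":0,"ay":0,"az":0,"gripper":1},
    {"dx":0,"dy":0,"dz":0.1,"ax":0,"ay":0,"az":0.062,"gripper":1},
    {"dx":0,"dy":0,"dz":0.1,"ax":0,"ay":0,"az":0.062,"gripper":1},
    {"dx":0,"dy":0,"dz":0,"ax":0,"ay":0,"az":0,"gripper":1},
    {"dx":0,"dy":0,"dz":0,"ax":0,"ay":0,"az":0,"gripper":1}
  ]
}}

```text
clock: 28.72
eef_pos: [429.5, -234.0, 131.9]
tool_rot: [3.141, -0.001, 2.933]
force: [-0.1, 1.0, -0.5]
width: 85.5
gripper_force: 0.0
```

```bash
python3 -c "
from h import *
im,W=look('wrist','w12.png',zmin=15,rmax=900,mn=400); go(431,-234,23,168)"
```

```text
[418. 119.] z 24.7 c [ 384.8 -129. ] sz [80.3 20.8] long 84.7 4334
[281. 214.] z 24.0 c [ 431.6 -233.1] sz [66.2 38.2] long 78.1 4425
[320. 313.] z 23.8 c [ 524.1 -220. ] sz [66.  30.3] long -82.6 2909
at [ 429.9 -234.1  132.3] yaw 168.0 tilt 0.04 w 84.9 q7 1.79 t 28.775 | d [-0.003  0.001  0.364] az 0.0 alt -2.0
```

Emit:
{"op": "step_arm", "data": {
  "plan": [
    {"dx":-0.005,"dy":0.004,"dz":0.14,"ax":0,"ay":0,"az":0,"gripper":1},
    {"dx":0,"dy":0,"dz":0.14,"ax":0,"ay":0,"az":0,"gripper":1},
    {"dx":0,"dy":0,"dz":0.06,"ax":0,"ay":0,"az":0,"gripper":1},
    {"dx":0,"dy":0,"dz":0.024,"ax":0,"ay":0,"az":0,"gripper":1},
    {"dx":0,"dy":0,"dz":0,"ax":0,"ay":0,"az":0,"gripper":1},
    {"dx":0,"dy":0,"dz":0,"ax":0,"ay":0,"az":0,"gripper":0.9},
    {"dx":0,"dy":0,"dz":0,"ax":0,"ay":0,"az":0,"gripper":0.8},
    {"dx":0,"dy":0,"dz":0,"ax":0,"ay":0,"az":0,"gripper":0.6},
    {"dx":0,"dy":0,"dz":0,"ax":0,"ay":0,"az":0,"gripper":0.4},
    {"dx":0,"dy":0,"dz":0,"ax":0,"ay":0,"az":0,"gripper":0.4}
  ]
}}

```text
clock: 30.02
eef_pos: [432.1, -233.8, 24.3]
tool_rot: [-3.141, 0.0, 2.931]
force: [-0.6, 0.3, 8.6]
width: 64.9
gripper_force: 65.8
```

Emit:
{"op": "step_arm", "data": {
  "plan": [
    {"dx":0,"dy":0,"dz":-0.03,"ax":0,"ay":0,"az":0,"gripper":0.4},
    {"dx":0,"dy":0,"dz":-0.08,"ax":0,"ay":0,"az":0,"gripper":0.4},
    {"dx":0,"dy":0,"dz":-0.14,"ax":0,"ay":0,"az":0,"gripper":0.4},
    {"dx":0,"dy":0,"dz":-0.12,"ax":0,"ay":0,"az":0,"gripper":0.4},
    {"dx":-0.026,"dy":0.122,"dz":0,"ax":0,"ay":0,"az":0,"gripper":0.4},
    {"dx":-0.026,"dy":0.122,"dz":0,"ax":0,"ay":0,"az":0,"gripper":0.4},
    {"dx":-0.026,"dy":0.122,"dz":0,"ax":0,"ay":0,"az":0,"gripper":0.4},
    {"dx":-0.026,"dy":0.122,"dz":0,"ax":0,"ay":0,"az":0,"gripper":0.4},
    {"dx":-0.026,"dy":0.122,"dz":0,"ax":0,"ay":0,"az":0,"gripper":0.4},
    {"dx":-0.026,"dy":0.122,"dz":0,"ax":0,"ay":0,"az":0,"gripper":0.4},
    {"dx":-0.026,"dy":0.122,"dz":0,"ax":0,"ay":0,"az":0,"gripper":0.4},
    {"dx":0,"dy":0,"dz":0,"ax":0,"ay":0,"az":-0.062,"gripper":0.4},
    {"dx":0,"dy":0,"dz":0.06,"ax":0,"ay":0,"az":-0.062,"gripper":0.4},
    {"dx":0,"dy":0,"dz":0,"ax":0,"ay":0,"az":0,"gripper":0.4},
    {"dx":0,"dy":0,"dz":0,"ax":0,"ay":0,"az":0,"gripper":0.4}
  ]
}}

```text
clock: 31.9
eef_pos: [538.7, 5.3, 116.5]
tool_rot: [3.141, -0.001, 3.124]
force: [0.1, -0.3, -2.9]
width: 64.6
gripper_force: 68.3
```

```bash
python3 -c "
from h import *
im,W=look('wrist','w13.png',zmin=15,rmax=900,mn=1000); held(im,W,yw=30,xw=45,z0=-10,z1=5);go(539.3,5.8,52.3,-1)"
```

```text
[280. 184.] z 51.5 c [504.2   5.9] sz [66.3 29.6] long 88.9 12779
held 11122 [[-16.9, -29.7, -0.3], [3.3, -0.0, 1.1], [19.8, 29.7, 4.5]]
at [539.    5.3 116.7] yaw 179.0 tilt 0.05 w 64.8 q7 1.42 t 31.95 | d [-0.001  0.002  0.215] az -0.0 alt 2.0
```

Emit:
{"op": "step_arm", "data": {
  "plan": [
    {"dx":-0.006,"dy":0.002,"dz":0.08,"ax":0,"ay":0,"az":0,"gripper":0.4},
    {"dx":0,"dy":0,"dz":0.06,"ax":0,"ay":0,"az":0,"gripper":0.4},
    {"dx":0,"dy":0,"dz":0.04,"ax":0,"ay":0,"az":0,"gripper":0.4},
    {"dx":0,"dy":0,"dz":0.02,"ax":0,"ay":0,"az":0,"gripper":0.4},
    {"dx":0,"dy":0,"dz":0.014,"ax":0,"ay":0,"az":0,"gripper":0.4},
    {"dx":0,"dy":0,"dz":0,"ax":0,"ay":0,"az":0,"gripper":0.4},
    {"dx":0,"dy":0,"dz":0,"ax":0,"ay":0,"az":0,"gripper":0.85},
    {"dx":0,"dy":0,"dz":0,"ax":0,"ay":0,"az":0,"gripper":1},
    {"dx":0,"dy":0,"dz":0,"ax":0,"ay":0,"az":0,"gripper":1},
    {"dx":0,"dy":0,"dz":-0.04,"ax":0,"ay":0,"az":0,"gripper":1},
    {"dx":0,"dy":0,"dz":-0.15,"ax":0,"ay":0,"az":0,"gripper":1},
    {"dx":0,"dy":0,"dz":-0.18,"ax":0,"ay":0,"az":0,"gripper":1},
    {"dx":0,"dy":0,"dz":-0.1,"ax":0,"ay":0,"az":0,"gripper":1},
    {"dx":0,"dy":0,"dz":0,"ax":0,"ay":0,"az":0,"gripper":1}
  ]
}}

```text
clock: 33.7
eef_pos: [542.5, 6.0, 196.3]
tool_rot: [3.141, 0.005, 3.125]
force: [0.0, 0.2, 0.7]
width: 85.3
gripper_force: 0.0
```

```bash
python3 -c "
from h import *
im,W=look('wrist','w14.png',zmin=26,rmax=900,mn=400); go(524.3,-220,130,7.4)
m=(W[...,2]>45)&(W[...,2]<60); q=W[m]
for lo,hi in((450,521.5),(521.5,600)):
    t=q[(q[:,0]>lo)&(q[:,0]<hi)]; print(np.percentile(t,[1,50,99],axis=0).round(1).tolist())"
```

```text
[280. 163.] z 51.9 c [524.4   6.2] sz [70.4 66.7] long -0.4 8345
at [541.2   5.9 194.4] yaw 179.1 tilt 0.11 w 85.1 q7 1.43 t 33.75 | d [ 0.045 -0.754  0.214] az -0.093 alt 1.907
[[489.3, -26.2, 45.9], [503.2, 6.0, 51.3], [518.8, 38.3, 53.1]]
[[521.9, -25.9, 49.8], [539.4, 6.2, 51.5], [558.3, 38.7, 53.0]]
```

Emit:
{"op": "step_arm", "data": {
  "plan": [
    {"dx":0.009,"dy":-0.151,"dz":0,"ax":0,"ay":0,"az":0,"gripper":1},
    {"dx":0.009,"dy":-0.151,"dz":0,"ax":0,"ay":0,"az":0,"gripper":1},
    {"dx":0.009,"dy":-0.151,"dz":0,"ax":0,"ay":0,"az":0,"gripper":1},
    {"dx":0.009,"dy":-0.151,"dz":0,"ax":0,"ay":0,"az":0,"gripper":1},
    {"dx":0.009,"dy":-0.151,"dz":0,"ax":0,"ay":0,"az":0,"gripper":1},
    {"dx":0,"dy":0,"dz":0.1,"ax":0,"ay":0,"az":-0.093,"gripper":1},
    {"dx":0,"dy":0,"dz":0.1,"ax":0,"ay":0,"az":0,"gripper":1},
    {"dx":0,"dy":0,"dz":0,"ax":0,"ay":0,"az":0,"gripper":1},
    {"dx":0,"dy":0,"dz":0,"ax":0,"ay":0,"az":0,"gripper":1}
  ]
}}

```text
clock: 34.88
eef_pos: [523.6, -220.1, 133.0]
tool_rot: [3.141, -0.001, -3.011]
force: [0.0, 0.4, 0.2]
width: 85.4
gripper_force: 0.0
```

```bash
python3 -c "
from h import *
im,W=look('wrist','w15.png',zmin=15,rmax=900,mn=400); go(524.3,-220,23,7.3)"
```

```text
[457.  23.] z 24.7 c [ 385.7 -129.2] sz [79.8 20.5] long 85.6 4987
[ 73. 181.] z 23.9 c [ 521.1 -369.5] sz [67.5 30.3] long 79.2 4308
[543. 256.] z 43.3 c [533.6 -25.5] sz [52.7 10.6] long 7.6 3411
[281. 210.] z 23.9 c [ 524.2 -220. ] sz [66.1 30.2] long -82.7 3770
[ 85. 289.] z 23.9 c [ 610.2 -366.4] sz [67.9 38.1] long -78.2 3800
[358. 358.] z 23.8 c [ 649.8 -134.1] sz [58.  30.5] long -79.0 2134
[235. 381.] z 23.5 c [ 687.4 -236.2] sz [70.2 25.5] long -72.7 1141
at [ 524.  -220.2  133.5] yaw -172.5 tilt 0.02 w 85.1 q7 1.93 t 34.925 | d [-0.001  0.     0.368] az 0.002 alt -1.998
```

Aligned; grip and lift.

Emit:
{"op": "step_arm", "data": {
  "plan": [
    {"dx":0,"dy":0,"dz":0.14,"ax":0,"ay":0,"az":0,"gripper":1},
    {"dx":0,"dy":0,"dz":0.14,"ax":0,"ay":0,"az":0,"gripper":1},
    {"dx":0,"dy":0,"dz":0.06,"ax":0,"ay":0,"az":0,"gripper":1},
    {"dx":0,"dy":0,"dz":0.028,"ax":0,"ay":0,"az":0,"gripper":1},
    {"dx":0,"dy":0,"dz":0,"ax":0,"ay":0,"az":0,"gripper":1},
    {"dx":0,"dy":0,"dz":0,"ax":0,"ay":0,"az":0,"gripper":0.9},
    {"dx":0,"dy":0,"dz":0,"ax":0,"ay":0,"az":0,"gripper":0.8},
    {"dx":0,"dy":0,"dz":0,"ax":0,"ay":0,"az":0,"gripper":0.6},
    {"dx":0,"dy":0,"dz":0,"ax":0,"ay":0,"az":0,"gripper":0.4},
    {"dx":0,"dy":0,"dz":0,"ax":0,"ay":0,"az":0,"gripper":0.4},
    {"dx":0,"dy":0,"dz":-0.03,"ax":0,"ay":0,"az":0,"gripper":0.4},
    {"dx":0,"dy":0,"dz":-0.08,"ax":0,"ay":0,"az":0,"gripper":0.4},
    {"dx":0,"dy":0,"dz":-0.14,"ax":0,"ay":0,"az":0,"gripper":0.4},
    {"dx":0,"dy":0,"dz":-0.18,"ax":0,"ay":0,"az":0,"gripper":0.4},
    {"dx":0,"dy":0,"dz":-0.05,"ax":0,"ay":0,"az":0,"gripper":0.4},
    {"dx":0,"dy":0,"dz":0,"ax":0,"ay":0,"az":0,"gripper":0.4}
  ]
}}

```text
clock: 36.92
eef_pos: [523.5, -220.4, 167.0]
tool_rot: [3.141, -0.0, -3.012]
force: [0.2, 0.6, -4.4]
width: 64.3
gripper_force: 68.7
```

```bash
python3 -c "
from h import *
go(521.5,-11.5,140,89)"
```

```text
at [ 523.5 -220.4  167. ] yaw -172.6 tilt 0.01 w 64.3 q7 1.93 t 36.925 | d [-0.084  0.691  0.09 ] az -0.906 alt 1.094
```

Emit:
{"op": "step_arm", "data": {
  "plan": [
    {"dx":-0.017,"dy":0.138,"dz":0,"ax":0,"ay":0,"az":0,"gripper":0.4},
    {"dx":-0.017,"dy":0.138,"dz":0,"ax":0,"ay":0,"az":0,"gripper":0.4},
    {"dx":-0.017,"dy":0.138,"dz":0,"ax":0,"ay":0,"az":0,"gripper":0.4},
    {"dx":-0.017,"dy":0.138,"dz":0,"ax":0,"ay":0,"az":0,"gripper":0.4},
    {"dx":-0.017,"dy":0.138,"dz":0,"ax":0,"ay":0,"az":0,"gripper":0.4},
    {"dx":0,"dy":0,"dz":0,"ax":0,"ay":0,"az":0.1,"gripper":0.4},
    {"dx":0,"dy":0,"dz":0,"ax":0,"ay":0,"az":0.1,"gripper":0.4},
    {"dx":0,"dy":0,"dz":0,"ax":0,"ay":0,"az":0.1,"gripper":0.4},
    {"dx":0,"dy":0,"dz":0,"ax":0,"ay":0,"az":0.1,"gripper":0.4},
    {"dx":0,"dy":0,"dz":0,"ax":0,"ay":0,"az":0.1,"gripper":0.4},
    {"dx":0,"dy":0,"dz":0,"ax":0,"ay":0,"az":0.1,"gripper":0.4},
    {"dx":0,"dy":0,"dz":0,"ax":0,"ay":0,"az":0.1,"gripper":0.4},
    {"dx":0,"dy":0,"dz":0,"ax":0,"ay":0,"az":0.1,"gripper":0.4},
    {"dx":0,"dy":0,"dz":0.02,"ax":0,"ay":0,"az":0.1,"gripper":0.4},
    {"dx":0,"dy":0,"dz":0.06,"ax":0,"ay":0,"az":0.1,"gripper":0.4},
    {"dx":0,"dy":0,"dz":0.06,"ax":0,"ay":0,"az":0.094,"gripper":0.4},
    {"dx":0,"dy":0,"dz":0,"ax":0,"ay":0,"az":0,"gripper":0.4},
    {"dx":0,"dy":0,"dz":0,"ax":0,"ay":0,"az":0,"gripper":0.4}
  ]
}}

```text
clock: 39.17
eef_pos: [521.4, -11.8, 124.0]
tool_rot: [-3.139, -0.0, 1.556]
force: [0.5, 0.3, -3.4]
width: 64.5
gripper_force: 68.6
```

```bash
python3 -c "
from h import *
im=grab('wrist');W=cloud(im); held(im,W,yw=30,xw=45,z0=-10,z1=5); blobs(W,zmin=40,mn=1000); go(521.5,-11.5,76,89)"
```

```text
held 8927 [[-13.3, -29.7, -0.4], [3.4, 0.1, 1.0], [16.0, 29.7, 4.8]]
[252. 194.] z 51.9 c [505.   12.2] sz [53.8 29.8] long 88.9 4507
[310. 194.] z 52.0 c [540.9  11.9] sz [55.1 37.2] long 89.0 5495
at [521.9 -11.8 124.5] yaw 89.1 tilt 0.09 w 64.4 q7 0.36 t 39.225 | d [ 0.001 -0.001  0.162] az 0.001 alt -1.999
```

Emit:
{"op": "step_arm", "data": {
  "plan": [
    {"dx":0,"dy":0,"dz":0.08,"ax":0,"ay":0,"az":0,"gripper":0.4},
    {"dx":0,"dy":0,"dz":0.05,"ax":0,"ay":0,"az":0,"gripper":0.4},
    {"dx":0,"dy":0,"dz":0.02,"ax":0,"ay":0,"az":0,"gripper":0.4},
    {"dx":0,"dy":0,"dz":0.011,"ax":0,"ay":0,"az":0,"gripper":0.4},
    {"dx":0,"dy":0,"dz":0,"ax":0,"ay":0,"az":0,"gripper":0.4},
    {"dx":0,"dy":0,"dz":0,"ax":0,"ay":0,"az":0,"gripper":0.85},
    {"dx":0,"dy":0,"dz":0,"ax":0,"ay":0,"az":0,"gripper":1},
    {"dx":0,"dy":0,"dz":0,"ax":0,"ay":0,"az":0,"gripper":1},
    {"dx":0,"dy":0,"dz":-0.04,"ax":0,"ay":0,"az":0,"gripper":1},
    {"dx":0,"dy":0,"dz":-0.15,"ax":0,"ay":0,"az":0,"gripper":1},
    {"dx":0,"dy":0,"dz":-0.18,"ax":0,"ay":0,"az":0,"gripper":1},
    {"dx":0,"dy":0,"dz":-0.05,"ax":0,"ay":0,"az":0,"gripper":1},
    {"dx":0,"dy":0,"dz":0,"ax":0,"ay":0,"az":0,"gripper":1}
  ]
}}

```text
clock: 40.85
eef_pos: [522.5, -11.5, 203.5]
tool_rot: [3.14, -0.001, 1.554]
force: [0.2, 0.8, -0.7]
width: 85.4
gripper_force: 0.0
```

```bash
python3 -c "
from h import *
im,W=look('wrist','w16.png',zmin=62,zmax=90,mn=400); go(610.3,-366.3,200,12)"
```

```text
[280. 201.] z 75.9 c [523.6 -10.8] sz [66.1 30.1] long -1.5 3468
at [521.7 -11.4 202.2] yaw 89.0 tilt 0.09 w 85.7 q7 0.29 t 40.9 | d [-1.178  0.316  0.006] az 0.856 alt -1.144
```

Emit:
{"op": "step_arm", "data": {
  "plan": [
    {"dx":-0.131,"dy":0.0351,"dz":0,"ax":0,"ay":0,"az":0,"gripper":1},
    {"dx":-0.131,"dy":0.0351,"dz":0,"ax":0,"ay":0,"az":0,"gripper":1},
    {"dx":-0.131,"dy":0.0351,"dz":0,"ax":0,"ay":0,"az":0,"gripper":1},
    {"dx":-0.131,"dy":0.0351,"dz":0,"ax":0,"ay":0,"az":0,"gripper":1},
    {"dx":-0.131,"dy":0.0351,"dz":0,"ax":0,"ay":0,"az":0,"gripper":1},
    {"dx":-0.131,"dy":0.0351,"dz":0,"ax":0,"ay":0,"az":0,"gripper":1},
    {"dx":-0.131,"dy":0.0351,"dz":0,"ax":0,"ay":0,"az":0,"gripper":1},
    {"dx":-0.131,"dy":0.0351,"dz":0,"ax":0,"ay":0,"az":0,"gripper":1},
    {"dx":-0.131,"dy":0.0351,"dz":0,"ax":0,"ay":0,"az":0,"gripper":1},
    {"dx":0,"dy":0,"dz":0.02,"ax":0,"ay":0,"az":0.095,"gripper":1},
    {"dx":0,"dy":0,"dz":0.02,"ax":0,"ay":0,"az":0.095,"gripper":1},
    {"dx":0,"dy":0,"dz":0.02,"ax":0,"ay":0,"az":0.095,"gripper":1},
    {"dx":0,"dy":0,"dz":0.03,"ax":0,"ay":0,"az":0.095,"gripper":1},
    {"dx":0,"dy":0,"dz":0.03,"ax":0,"ay":0,"az":0.095,"gripper":1},
    {"dx":0,"dy":0,"dz":0.03,"ax":0,"ay":0,"az":0.095,"gripper":1},
    {"dx":0,"dy":0,"dz":0.03,"ax":0,"ay":0,"az":0.095,"gripper":1},
    {"dx":0,"dy":0,"dz":0.03,"ax":0,"ay":0,"az":0.095,"gripper":1},
    {"dx":0,"dy":0,"dz":0.03,"ax":0,"ay":0,"az":0.095,"gripper":1},
    {"dx":0,"dy":0,"dz":0,"ax":0,"ay":0,"az":0,"gripper":1},
    {"dx":0,"dy":0,"dz":0,"ax":0,"ay":0,"az":0,"gripper":1}
  ]
}}

```text
clock: 43.4
eef_pos: [609.9, -366.9, 128.9]
tool_rot: [-3.14, 0.002, 0.212]
force: [0.1, -0.4, -0.1]
width: 85.5
gripper_force: 0.0
```

```bash
python3 -c "
from h import *
im,W=look('wrist','w17.png',zmin=15,rmax=950,mn=400); go(610.3,-366.3,24,12)"
```

```text
[97. 39.] z 24.0 c [ 699.  -233.3] sz [67.5 29.7] long 88.4 6250
[280. 215.] z 24.0 c [ 610.9 -366.5] sz [66.2 37.5] long -77.9 4493
[261. 314.] z 23.9 c [ 522.5 -370. ] sz [66.4 30.5] long 80.3 2959
at [ 610.2 -367.1  129.5] yaw 12.1 tilt 0.11 w 85.5 q7 -0.34 t 43.45 | d [ 0.001 -0.002  0.352] az 0.002 alt -1.998
```

Emit:
{"op": "step_arm", "data": {
  "plan": [
    {"dx":0.002,"dy":-0.001,"dz":0.14,"ax":0,"ay":0,"az":0,"gripper":1},
    {"dx":0,"dy":0,"dz":0.14,"ax":0,"ay":0,"az":0,"gripper":1},
    {"dx":0,"dy":0,"dz":0.05,"ax":0,"ay":0,"az":0,"gripper":1},
    {"dx":0,"dy":0,"dz":0.022,"ax":0,"ay":0,"az":0,"gripper":1},
    {"dx":0,"dy":0,"dz":0,"ax":0,"ay":0,"az":0,"gripper":1},
    {"dx":0,"dy":0,"dz":0,"ax":0,"ay":0,"az":0,"gripper":0.9},
    {"dx":0,"dy":0,"dz":0,"ax":0,"ay":0,"az":0,"gripper":0.8},
    {"dx":0,"dy":0,"dz":0,"ax":0,"ay":0,"az":0,"gripper":0.6},
    {"dx":0,"dy":0,"dz":0,"ax":0,"ay":0,"az":0,"gripper":0.4},
    {"dx":0,"dy":0,"dz":0,"ax":0,"ay":0,"az":0,"gripper":0.4},
    {"dx":0,"dy":0,"dz":-0.03,"ax":0,"ay":0,"az":0,"gripper":0.4},
    {"dx":0,"dy":0,"dz":-0.08,"ax":0,"ay":0,"az":0,"gripper":0.4},
    {"dx":0,"dy":0,"dz":-0.14,"ax":0,"ay":0,"az":0,"gripper":0.4},
    {"dx":0,"dy":0,"dz":-0.18,"ax":0,"ay":0,"az":0,"gripper":0.4},
    {"dx":0,"dy":0,"dz":-0.05,"ax":0,"ay":0,"az":0,"gripper":0.4},
    {"dx":0,"dy":0,"dz":0,"ax":0,"ay":0,"az":0,"gripper":0.4}
  ]
}}

```text
clock: 45.45
eef_pos: [611.3, -366.7, 169.7]
tool_rot: [3.141, -0.001, 0.21]
force: [0.0, 0.4, -5.6]
width: 64.6
gripper_force: 68.0
```

```bash
python3 -c "
from h import *
go(522.5,24.2,140,89)"
```

```text
at [ 611.3 -366.7  169.7] yaw 12.0 tilt 0.04 w 64.6 q7 -0.37 t 45.45 | d [-0.018 -1.336  0.099] az -0.855 alt 1.145
```

Emit:
{"op": "step_arm", "data": {
  "plan": [
    {"dx":-0.002,"dy":-0.1484,"dz":0,"ax":0,"ay":0,"az":0,"gripper":0.4},
    {"dx":-0.002,"dy":-0.1484,"dz":0,"ax":0,"ay":0,"az":0,"gripper":0.4},
    {"dx":-0.002,"dy":-0.1484,"dz":0,"ax":0,"ay":0,"az":0,"gripper":0.4},
    {"dx":-0.002,"dy":-0.1484,"dz":0,"ax":0,"ay":0,"az":0,"gripper":0.4},
    {"dx":-0.002,"dy":-0.1484,"dz":0,"ax":0,"ay":0,"az":0,"gripper":0.4},
    {"dx":-0.002,"dy":-0.1484,"dz":0,"ax":0,"ay":0,"az":0,"gripper":0.4},
    {"dx":-0.002,"dy":-0.1484,"dz":0,"ax":0,"ay":0,"az":0,"gripper":0.4},
    {"dx":-0.002,"dy":-0.1484,"dz":0,"ax":0,"ay":0,"az":0,"gripper":0.4},
    {"dx":-0.002,"dy":-0.1484,"dz":0,"ax":0,"ay":0,"az":0,"gripper":0.4},
    {"dx":0,"dy":0,"dz":0,"ax":0,"ay":0,"az":-0.095,"gripper":0.4},
    {"dx":0,"dy":0,"dz":0,"ax":0,"ay":0,"az":-0.095,"gripper":0.4},
    {"dx":0,"dy":0,"dz":0,"ax":0,"ay":0,"az":-0.095,"gripper":0.4},
    {"dx":0,"dy":0,"dz":0,"ax":0,"ay":0,"az":-0.095,"gripper":0.4},
    {"dx":0,"dy":0,"dz":0,"ax":0,"ay":0,"az":-0.095,"gripper":0.4},
    {"dx":0,"dy":0,"dz":0,"ax":0,"ay":0,"az":-0.095,"gripper":0.4},
    {"dx":0,"dy":0,"dz":0,"ax":0,"ay":0,"az":-0.095,"gripper":0.4},
    {"dx":0,"dy":0,"dz":0.02,"ax":0,"ay":0,"az":-0.095,"gripper":0.4},
    {"dx":0,"dy":0,"dz":0.02,"ax":0,"ay":0,"az":-0.095,"gripper":0.4},
    {"dx":0,"dy":0,"dz":0,"ax":0,"ay":0,"az":0,"gripper":0.4},
    {"dx":0,"dy":0,"dz":0,"ax":0,"ay":0,"az":0,"gripper":0.4}
  ]
}}

```text
clock: 47.95
eef_pos: [521.5, 24.1, 156.0]
tool_rot: [-3.139, -0.0, 1.551]
force: [-0.1, 0.7, -4.4]
width: 64.5
gripper_force: 68.4
```

```bash
python3 -c "
from h import *
im=grab('wrist');W=cloud(im); held(im,W,yw=30,xw=45,z0=-10,z1=5); blobs(W,zmin=40,zmax=90,mn=1000); go(522.5,24.2,77,89)"
```

```text
held 10448 [[-19.6, -29.7, 1.3], [0.2, -0.1, 2.7], [16.8, 29.7, 4.6]]
[283. 221.] z 53.1 c [525.1  18.3] sz [69.1 42.8] long -0.7 5512
at [521.8  24.1 156.3] yaw 88.9 tilt 0.13 w 64.6 q7 0.27 t 48.0 | d [0.    0.003 0.264] az -0.001 alt 1.999
```

Emit:
{"op": "step_arm", "data": {
  "plan": [
    {"dx":0.005,"dy":0.002,"dz":0.1,"ax":0,"ay":0,"az":0,"gripper":0.4},
    {"dx":0,"dy":0,"dz":0.07,"ax":0,"ay":0,"az":0,"gripper":0.4},
    {"dx":0,"dy":0,"dz":0.05,"ax":0,"ay":0,"az":0,"gripper":0.4},
    {"dx":0,"dy":0,"dz":0.025,"ax":0,"ay":0,"az":0,"gripper":0.4},
    {"dx":0,"dy":0,"dz":0.017,"ax":0,"ay":0,"az":0,"gripper":0.4},
    {"dx":0,"dy":0,"dz":0,"ax":0,"ay":0,"az":0,"gripper":0.4},
    {"dx":0,"dy":0,"dz":0,"ax":0,"ay":0,"az":0,"gripper":0.85},
    {"dx":0,"dy":0,"dz":0,"ax":0,"ay":0,"az":0,"gripper":1},
    {"dx":0,"dy":0,"dz":0,"ax":0,"ay":0,"az":0,"gripper":1},
    {"dx":0,"dy":0,"dz":-0.04,"ax":0,"ay":0,"az":0,"gripper":1},
    {"dx":0,"dy":0,"dz":-0.15,"ax":0,"ay":0,"az":0,"gripper":1},
    {"dx":0,"dy":0,"dz":-0.18,"ax":0,"ay":0,"az":0,"gripper":1},
    {"dx":0,"dy":0,"dz":-0.05,"ax":0,"ay":0,"az":0,"gripper":1},
    {"dx":0,"dy":0,"dz":0,"ax":0,"ay":0,"az":0,"gripper":1}
  ]
}}

```text
clock: 49.75
eef_pos: [523.3, 25.8, 205.2]
tool_rot: [3.14, -0.001, 1.554]
force: [-0.7, 0.2, -0.2]
width: 85.4
gripper_force: 0.0
```

```bash
python3 -c "
from h import *
im,W=look('wrist','w18.png',zmin=62,zmax=90,mn=400); go(522.3,-370,200,-10)
q=W[(W[...,2]>72)&(W[...,2]<82)]
for lo,hi in((-40,4.5),(4.5,60)):
    t=q[(q[:,1]>lo)&(q[:,1]<hi)]; print(np.percentile(t,[1,50,99],axis=0).round(1).tolist())"
```

```text
[280. 223.] z 75.9 c [524.2   8.7] sz [67.4 66.3] long 88.9 6457
at [522.4  25.9 204. ] yaw 89.0 tilt 0.1 w 85.6 q7 0.23 t 49.8 | d [-1.32   0.022  0.012] az -0.9 alt 1.1
[[491.5, -24.4, 72.7], [523.9, -9.4, 75.4], [556.1, 3.9, 76.9]]
[[492.4, 5.4, 73.9], [524.5, 24.6, 75.4], [556.8, 42.1, 77.0]]
```

Emit:
{"op": "step_arm", "data": {
  "plan": [
    {"dx":-0.1467,"dy":0.0024,"dz":0,"ax":0,"ay":0,"az":0,"gripper":1},
    {"dx":-0.1467,"dy":0.0024,"dz":0,"ax":0,"ay":0,"az":0,"gripper":1},
    {"dx":-0.1467,"dy":0.0024,"dz":0,"ax":0,"ay":0,"az":0,"gripper":1},
    {"dx":-0.1467,"dy":0.0024,"dz":0,"ax":0,"ay":0,"az":0,"gripper":1},
    {"dx":-0.1467,"dy":0.0024,"dz":0,"ax":0,"ay":0,"az":0,"gripper":1},
    {"dx":-0.1467,"dy":0.0024,"dz":0,"ax":0,"ay":0,"az":0,"gripper":1},
    {"dx":-0.1467,"dy":0.0024,"dz":0,"ax":0,"ay":0,"az":0,"gripper":1},
    {"dx":-0.1467,"dy":0.0024,"dz":0,"ax":0,"ay":0,"az":0,"gripper":1},
    {"dx":-0.1467,"dy":0.0024,"dz":0,"ax":0,"ay":0,"az":0,"gripper":1},
    {"dx":0,"dy":0,"dz":0.02,"ax":0,"ay":0,"az":0.11,"gripper":1},
    {"dx":0,"dy":0,"dz":0.02,"ax":0,"ay":0,"az":0.11,"gripper":1},
    {"dx":0,"dy":0,"dz":0.02,"ax":0,"ay":0,"az":0.11,"gripper":1},
    {"dx":0,"dy":0,"dz":0.03,"ax":0,"ay":0,"az":0.11,"gripper":1},
    {"dx":0,"dy":0,"dz":0.03,"ax":0,"ay":0,"az":0.11,"gripper":1},
    {"dx":0,"dy":0,"dz":0.03,"ax":0,"ay":0,"az":0.11,"gripper":1},
    {"dx":0,"dy":0,"dz":0.03,"ax":0,"ay":0,"az":0.11,"gripper":1},
    {"dx":0,"dy":0,"dz":0.03,"ax":0,"ay":0,"az":0.11,"gripper":1},
    {"dx":0,"dy":0,"dz":0.03,"ax":0,"ay":0,"az":0.11,"gripper":1},
    {"dx":0,"dy":0,"dz":0,"ax":0,"ay":0,"az":0.11,"gripper":1},
    {"dx":0,"dy":0,"dz":0,"ax":0,"ay":0,"az":0,"gripper":1}
  ]
}}

```text
clock: 52.3
eef_pos: [521.1, -369.8, 129.4]
tool_rot: [-3.14, 0.005, -0.173]
force: [-0.8, 0.9, -2.0]
width: 85.2
gripper_force: 0.0
```

```bash
python3 -c "
from h import *
im,W=look('wrist','w19.png',zmin=15,rmax=950,mn=400); go(522.3,-370,24,-10)"
```

```text
[281. 213.] z 24.0 c [ 522.3 -369.9] sz [66.  29.7] long 79.3 3803
at [ 521.3 -370.   130. ] yaw -9.8 tilt 0.26 w 85.5 q7 -0.49 t 52.35 | d [ 0.005 -0.     0.353] az 0.002 alt -1.998
```

Emit:
{"op": "step_arm", "data": {
  "plan": [
    {"dx":0.003,"dy":0,"dz":0.14,"ax":0,"ay":0,"az":0.005,"gripper":1},
    {"dx":0,"dy":0,"dz":0.14,"ax":0,"ay":0,"az":0,"gripper":1},
    {"dx":0,"dy":0,"dz":0.05,"ax":0,"ay":0,"az":0,"gripper":1},
    {"dx":0,"dy":0,"dz":0.022,"ax":0,"ay":0,"az":0,"gripper":1},
    {"dx":0,"dy":0,"dz":0,"ax":0,"ay":0,"az":0,"gripper":1},
    {"dx":0,"dy":0,"dz":0,"ax":0,"ay":0,"az":0,"gripper":0.9},
    {"dx":0,"dy":0,"dz":0,"ax":0,"ay":0,"az":0,"gripper":0.8},
    {"dx":0,"dy":0,"dz":0,"ax":0,"ay":0,"az":0,"gripper":0.6},
    {"dx":0,"dy":0,"dz":0,"ax":0,"ay":0,"az":0,"gripper":0.4},
    {"dx":0,"dy":0,"dz":0,"ax":0,"ay":0,"az":0,"gripper":0.4},
    {"dx":0,"dy":0,"dz":-0.03,"ax":0,"ay":0,"az":0,"gripper":0.4},
    {"dx":0,"dy":0,"dz":-0.08,"ax":0,"ay":0,"az":0,"gripper":0.4},
    {"dx":0,"dy":0,"dz":-0.14,"ax":0,"ay":0,"az":0,"gripper":0.4},
    {"dx":0,"dy":0,"dz":-0.18,"ax":0,"ay":0,"az":0,"gripper":0.4},
    {"dx":0,"dy":0,"dz":-0.1,"ax":0,"ay":0,"az":0,"gripper":0.4},
    {"dx":0,"dy":0,"dz":0,"ax":0,"ay":0,"az":0,"gripper":0.4}
  ]
}}

```text
clock: 54.35
eef_pos: [524.0, -372.2, 188.9]
tool_rot: [3.139, -0.004, -0.183]
force: [0.3, -0.9, -4.1]
width: 64.1
gripper_force: 67.8
```

```bash
python3 -c "
from h import *
go(522.5,6.5,140,-1)"
```

```text
at [ 524.  -372.2  188.9] yaw -10.5 tilt 0.28 w 64.1 q7 -0.55 t 54.35 | d [-0.235 -1.241  0.159] az -0.105 alt 1.895
```

Emit:
{"op": "step_arm", "data": {
  "plan": [
    {"dx":-0.0261,"dy":-0.138,"dz":0,"ax":0,"ay":0,"az":0,"gripper":0.4},
    {"dx":-0.0261,"dy":-0.138,"dz":0,"ax":0,"ay":0,"az":0,"gripper":0.4},
    {"dx":-0.0261,"dy":-0.138,"dz":0,"ax":0,"ay":0,"az":0,"gripper":0.4},
    {"dx":-0.0261,"dy":-0.138,"dz":0,"ax":0,"ay":0,"az":0,"gripper":0.4},
    {"dx":-0.0261,"dy":-0.138,"dz":0,"ax":0,"ay":0,"az":0,"gripper":0.4},
    {"dx":-0.0261,"dy":-0.138,"dz":0,"ax":0,"ay":0,"az":0,"gripper":0.4},
    {"dx":-0.0261,"dy":-0.138,"dz":0,"ax":0,"ay":0,"az":0,"gripper":0.4},
    {"dx":-0.0261,"dy":-0.138,"dz":0,"ax":0,"ay":0,"az":0,"gripper":0.4},
    {"dx":-0.0261,"dy":-0.138,"dz":0,"ax":0,"ay":0,"az":0,"gripper":0.4},
    {"dx":0,"dy":0,"dz":0.03,"ax":0,"ay":0,"az":-0.053,"gripper":0.4},
    {"dx":0,"dy":0,"dz":0.05,"ax":0,"ay":0,"az":-0.052,"gripper":0.4},
    {"dx":0,"dy":0,"dz":0,"ax":0,"ay":0,"az":0,"gripper":0.4},
    {"dx":0,"dy":0,"dz":0,"ax":0,"ay":0,"az":0,"gripper":0.4}
  ]
}}

```text
clock: 55.98
eef_pos: [521.3, 8.2, 161.4]
tool_rot: [-3.141, 0.002, -0.02]
force: [-0.1, -0.4, -4.4]
width: 64.0
gripper_force: 68.1
```

```bash
python3 -c "
from h import *
im=grab('wrist');W=cloud(im); held(im,W,yw=30,xw=45,z0=-10,z1=5); blobs(W,zmin=62,zmax=90,mn=1000); go(522.5,6.5,101,-1)"
```

```text
held 6039 [[-15.1, -29.7, 3.0], [-1.1, -0.2, 4.4], [12.2, 29.7, 5.0]]
[281. 207.] z 75.9 c [533.2   7.9] sz [68.3 48.8] long 88.9 7550
at [521.5   8.2 161.6] yaw -1.1 tilt 0.07 w 64.4 q7 -0.86 t 56.025 | d [0.004 0.006 0.202] az -0.001 alt 1.999
```

Emit:
{"op": "step_arm", "data": {
  "plan": [
    {"dx":0.006,"dy":0.006,"dz":0.08,"ax":0,"ay":0,"az":0,"gripper":0.4},
    {"dx":0,"dy":0,"dz":0.06,"ax":0,"ay":0,"az":0,"gripper":0.4},
    {"dx":0,"dy":0,"dz":0.03,"ax":0,"ay":0,"az":0,"gripper":0.4},
    {"dx":0,"dy":0,"dz":0,"ax":0,"ay":0,"az":0,"gripper":0.4},
    {"dx":0,"dy":0,"dz":0,"ax":0,"ay":0,"az":0,"gripper":0.4}
  ]
}}

```text
clock: 56.65
eef_pos: [523.6, 6.5, 111.0]
tool_rot: [-3.141, 0.0, -0.018]
force: [-0.1, -0.1, -3.8]
width: 64.9
gripper_force: 68.1
```

```bash
python3 -c "
from h import *
im=grab('wrist');save(im,'w20.png');W=cloud(im); T,s=tool(); P=(W-T[:3,3])@T[:3,:3]
q=P[(abs(P[...,1])<28)&(abs(P[...,0])<11)&(P[...,2]>-5)&(P[...,2]<12)]
print(np.linalg.lstsq(np.c_[q[:,:2],np.ones(len(q))],q[:,2],rcond=None)[0], np.percentile(q[:,2],[2,50,98])); go(522.5,6.5,103.3,-1); print(s['force'])"
```

```text
[ 4.37043942e-03 -1.18414442e-03  4.36109814e+00] [3.26379328 4.35194891 5.47522424]
at [523.7   6.6 111.1] yaw -1.0 tilt 0.03 w 64.2 q7 -0.78 t 56.7 | d [-0.004  0.     0.026] az -0.0 alt 2.0
[-0.47135869 -0.13482525 -3.98066681]
```

View pics/w20.png

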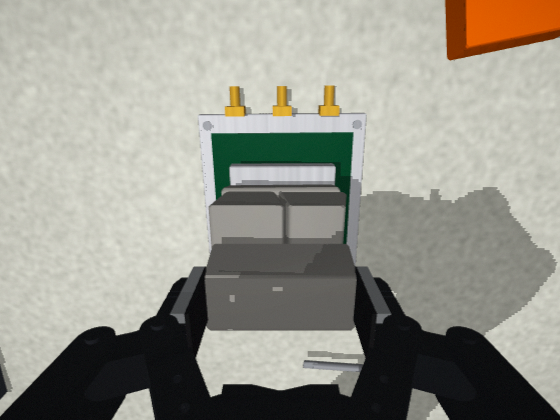

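Emit:
{"op": "step_arm", "data": {
  "plan": [
    {"dx":0,"dy":0,"dz":0.016,"ax":0,"ay":0,"az":0,"gripper":0.4},
    {"dx":0,"dy":0,"dz":0.009,"ax":0,"ay":0,"az":0,"gripper":0.4},
    {"dx":0,"dy":0,"dz":0,"ax":0,"ay":0,"az":0,"gripper":0.4},
    {"dx":0,"dy":0,"dz":0,"ax":0,"ay":0,"az":0,"gripper":0.4}
  ]
}}

```text
clock: 57.2
eef_pos: [523.3, 6.8, 103.7]
tool_rot: [-3.14, 0.001, -0.018]
force: [-2.7, 0.7, 5.5]
width: 64.3
gripper_force: 69.2
```

Emit:
{"op": "step_arm", "data": {
  "plan": [
    {"dx":0,"dy":0,"dz":0,"ax":0,"ay":0,"az":0,"gripper":0.85},
    {"dx":0,"dy":0,"dz":0,"ax":0,"ay":0,"az":0,"gripper":1},
    {"dx":0,"dy":0,"dz":0,"ax":0,"ay":0,"az":0,"gripper":1},
    {"dx":0,"dy":0,"dz":0,"ax":0,"ay":0,"az":0,"gripper":1},
    {"dx":0,"dy":0,"dz":-0.04,"ax":0,"ay":0,"az":0,"gripper":1},
    {"dx":0,"dy":0,"dz":-0.15,"ax":0,"ay":0,"az":0,"gripper":1},
    {"dx":0,"dy":0,"dz":-0.15,"ax":0,"ay":0,"az":0,"gripper":1},
    {"dx":0,"dy":0,"dz":-0.06,"ax":0,"ay":0,"az":0,"gripper":1},
    {"dx":0,"dy":0,"dz":0,"ax":0,"ay":0,"az":0,"gripper":1}
  ]
}}

```text
clock: 58.32
eef_pos: [523.8, 6.9, 223.9]
tool_rot: [-3.14, -0.001, -0.017]
force: [-0.2, 0.7, -0.2]
width: 85.2
gripper_force: 0.0
```

```bash
python3 -c "
from h import *
im,W=look('wrist','w21.png',zmin=86,zmax=120,mn=400)
for n,dz in (('scene',-.9),('side',.9)):
    im=grab(n);save(im,n+'1.png'); print(n); blobs(cloud(im),zmin=4.5,zmax=120,mn=60,dz=dz,rmax=800)
go(596,379,200,0)"
```

```text
[281. 208.] z 99.9 c [522.2   6.8] sz [66.1 29.5] long 89.2 3544
scene
[30. 22.] z 96.6 c [-619.5   34.9] sz [356.2 119.8] long -3.4 1677
[158.  17.] z 88.7 c [-358.9  408.2] sz [215.7  25.1] long 87.1 1391
[13. 80.] z 91.4 c [-415.  -157.4] sz [79.5 21.6] long 84.3 979
[132. 127.] z 72.3 c [ 36.4 -18.8] sz [129.6  65.3] long 66.4 2628
[291. 143.] z 12.3 c [436.1 288.5] sz [155.3  88. ] long -4.5 773
[348. 152.] z 12.0 c [596.2 377. ] sz [155.4  84.7] long -89.2 977
[250. 205.] z 91.7 c [521.3   3.9] sz [67.3 33.4] long 88.4 1307
[179. 211.] z 24.5 c [ 385.8 -132.8] sz [79.3 21.7] long 83.4 248
[326. 252.] z 14.2 c [770.4  42.1] sz [71.1 57.1] long -36.0 272
[247. 268.] z 25.0 c [ 649.2 -132.1] sz [67.2 30. ] long -80.2 372
[293. 294.] z 9.3 c [ 780.1 -105.5] sz [36.9 17.5] long -50.0 67
[232. 308.] z 25.0 c [ 698.1 -235.7] sz [66.3 30.8] long 88.5 427
side
[256. 157.] z 24.5 c [ 695.4 -231.3] sz [72.3 29.9] long 88.8 266
[262. 181.] z 24.8 c [ 647.2 -127.5] sz [69.7 29.8] long -80.6 280
[211. 180.] z 8.4 c [ 783.5 -107.6] sz [65.3 23.9] long -73.0 95
[366. 199.] z 24.7 c [ 382.  -125.8] sz [83.4 20.2] long 83.8 273
[300. 223.] z 76.6 c [521.1  10.5] sz [70.5 66.1] long 88.6 2794
[192. 220.] z 14.1 c [766.   41.9] sz [74.4 73.5] long 54.0 374
[530. 269.] z 61.6 c [52.5 20.5] sz [92.2 22. ] long -70.4 4596
[314. 355.] z 12.3 c [434.9 294. ] sz [152.1  86.2] long -4.1 4102
[203. 379.] z 12.1 c [594.5 381.8] sz [150.1  84.3] long -89.7 4505
at [522.4   7.1 221.7] yaw -1.0 tilt 0.22 w 85.4 q7 -0.94 t 58.475 | d [ 0.224 -1.244  0.072] az -0.011 alt 1.989
```

Emit:
{"op": "step_arm", "data": {
  "plan": [
    {"dx":0.025,"dy":-0.138,"dz":0,"ax":0,"ay":0,"az":0,"gripper":1},
    {"dx":0.025,"dy":-0.138,"dz":0,"ax":0,"ay":0,"az":0,"gripper":1},
    {"dx":0.025,"dy":-0.138,"dz":0,"ax":0,"ay":0,"az":0,"gripper":1},
    {"dx":0.025,"dy":-0.138,"dz":0,"ax":0,"ay":0,"az":0,"gripper":1},
    {"dx":0.025,"dy":-0.138,"dz":0,"ax":0,"ay":0,"az":0,"gripper":1},
    {"dx":0.025,"dy":-0.138,"dz":0,"ax":0,"ay":0,"az":0,"gripper":1},
    {"dx":0.025,"dy":-0.138,"dz":0,"ax":0,"ay":0,"az":0,"gripper":1},
    {"dx":0.025,"dy":-0.138,"dz":0,"ax":0,"ay":0,"az":0,"gripper":1},
    {"dx":0.025,"dy":-0.138,"dz":0,"ax":0,"ay":0,"az":0,"gripper":1},
    {"dx":0,"dy":0,"dz":0,"ax":0,"ay":0,"az":-0.102,"gripper":0.5},
    {"dx":0,"dy":0,"dz":0,"ax":0,"ay":0,"az":-0.102,"gripper":0.5},
    {"dx":0,"dy":0,"dz":0,"ax":0,"ay":0,"az":-0.102,"gripper":0.5},
    {"dx":0,"dy":0,"dz":0,"ax":0,"ay":0,"az":-0.102,"gripper":0.5},
    {"dx":0,"dy":0,"dz":0,"ax":0,"ay":0,"az":-0.102,"gripper":0.5},
    {"dx":0,"dy":0,"dz":0,"ax":0,"ay":0,"az":-0.102,"gripper":0.5},
    {"dx":0,"dy":0,"dz":0,"ax":0,"ay":0,"az":-0.102,"gripper":0.5},
    {"dx":0,"dy":0,"dz":0,"ax":0,"ay":0,"az":-0.102,"gripper":0.5},
    {"dx":0,"dy":0,"dz":0,"ax":0,"ay":0,"az":-0.102,"gripper":0.5},
    {"dx":0,"dy":0,"dz":0,"ax":0,"ay":0,"az":-0.1,"gripper":0.5},
    {"dx":0,"dy":0,"dz":0,"ax":0,"ay":0,"az":0,"gripper":0.5}
  ]
}}

```text
clock: 60.98
eef_pos: [596.8, 377.5, 221.4]
tool_rot: [-3.138, -0.0, 1.579]
force: [0.4, 0.8, 1.0]
width: 42.7
gripper_force: 0.0
```

```bash
python3 -c "
from h import *
im,W=look('wrist','w22.png',zmin=4.5,zmax=50,mn=400,rmax=800); print('rib'); blobs(W,zmin=19,zmax=50,mn=200,rmax=800); go(597.5,378,35,90.4)"
```

```text
[296. 147.] z 11.3 c [613. 403.] sz [151.7  84.1] long -89.6 12873
[133. 251.] z 11.8 c [437.6 292.3] sz [153.5  85.6] long -4.0 9555
rib
[297. 155.] z 27.0 c [613.  403.6] sz [60.1 13.8] long 89.9 934
at [596.9 377.6 221.6] yaw 90.4 tilt 0.2 w 42.5 q7 -0.25 t 61.025 | d [0.001 0.004 0.622] az 0.0 alt -2.0
```

Emit:
{"op": "step_arm", "data": {
  "plan": [
    {"dx":0.086,"dy":0.054,"dz":0.05,"ax":0,"ay":0,"az":0,"gripper":0.5},
    {"dx":0,"dy":0,"dz":0.16,"ax":0,"ay":0,"az":0,"gripper":0.5},
    {"dx":0,"dy":0,"dz":0.16,"ax":0,"ay":0,"az":0,"gripper":0.5},
    {"dx":0,"dy":0,"dz":0.12,"ax":0,"ay":0,"az":0,"gripper":0.5},
    {"dx":0,"dy":0,"dz":0.05,"ax":0,"ay":0,"az":0,"gripper":0.5},
    {"dx":0,"dy":0,"dz":0,"ax":0,"ay":0,"az":0,"gripper":0.5},
    {"dx":0,"dy":0,"dz":0,"ax":0,"ay":0,"az":0,"gripper":0.5}
  ]
}}

```text
clock: 61.9
eef_pos: [614.4, 404.5, 63.0]
tool_rot: [3.14, -0.002, 1.581]
force: [0.6, 0.1, 0.2]
width: 42.6
gripper_force: 0.0
```

```bash
python3 -c "
from h import *
im=grab('wrist');W=cloud(im); blobs(W,zmin=20,zmax=32,mn=200,rmax=800); go(613,403.5,36,90.4)"
```

```text
[274. 258.] z 26.9 c [612.8 404. ] sz [59.9 13.9] long -89.4 2734
at [614.4 404.6  63.2] yaw 90.6 tilt 0.16 w 42.8 q7 -0.21 t 61.95 | d [-0.004 -0.005  0.091] az 0.002 alt -1.998
```

Emit:
{"op": "step_arm", "data": {
  "plan": [
    {"dx":-0.003,"dy":-0.005,"dz":0.06,"ax":0,"ay":0,"az":0,"gripper":0.5},
    {"dx":0,"dy":0,"dz":0.031,"ax":0,"ay":0,"az":0,"gripper":0.5},
    {"dx":0,"dy":0,"dz":0,"ax":0,"ay":0,"az":0,"gripper":0.3},
    {"dx":0,"dy":0,"dz":0,"ax":0,"ay":0,"az":0,"gripper":0.1},
    {"dx":0,"dy":0,"dz":0,"ax":0,"ay":0,"az":0,"gripper":0},
    {"dx":0,"dy":0,"dz":0,"ax":0,"ay":0,"az":0,"gripper":0},
    {"dx":0,"dy":0,"dz":0,"ax":0,"ay":0,"az":0,"gripper":0},
    {"dx":0,"dy":0,"dz":-0.03,"ax":0,"ay":0,"az":0,"gripper":0},
    {"dx":0,"dy":0,"dz":-0.08,"ax":0,"ay":0,"az":0,"gripper":0},
    {"dx":0,"dy":0,"dz":-0.14,"ax":0,"ay":0,"az":0,"gripper":0},
    {"dx":0,"dy":0,"dz":-0.1,"ax":0,"ay":0,"az":0,"gripper":0},
    {"dx":0,"dy":0,"dz":0,"ax":0,"ay":0,"az":0,"gripper":0}
  ]
}}

```text
clock: 63.45
eef_pos: [614.2, 404.0, 144.1]
tool_rot: [3.136, -0.005, 1.582]
force: [0.4, -0.2, -1.1]
width: 12.1
gripper_force: 62.7
```

```bash
python3 -c "
from h import *
im=grab('wrist');W=cloud(im); held(im,W,yw=50,xw=90,z0=20,z1=55);go(437.8,292.2,100,176)"
```

```text
held 29948 [[-68.0, -38.3, 20.0], [40.0, 1.6, 20.9], [76.9, 44.6, 26.5]]
at [612.7 403.6 141.6] yaw 90.6 tilt 0.21 w 12.1 q7 -0.24 t 63.5 | d [-0.366 -0.587  0.136] az -0.949 alt 1.051
```

Emit:
{"op": "step_arm", "data": {
  "plan": [
    {"dx":-0.061,"dy":-0.098,"dz":0,"ax":0,"ay":0,"az":0,"gripper":0},
    {"dx":-0.061,"dy":-0.098,"dz":0,"ax":0,"ay":0,"az":0,"gripper":0},
    {"dx":-0.061,"dy":-0.098,"dz":0,"ax":0,"ay":0,"az":0,"gripper":0},
    {"dx":-0.061,"dy":-0.098,"dz":0,"ax":0,"ay":0,"az":0,"gripper":0},
    {"dx":-0.061,"dy":-0.098,"dz":0,"ax":0,"ay":0,"az":0,"gripper":0},
    {"dx":-0.061,"dy":-0.098,"dz":0,"ax":0,"ay":0,"az":0,"gripper":0},
    {"dx":0,"dy":0,"dz":0,"ax":0,"ay":0,"az":-0.095,"gripper":0},
    {"dx":0,"dy":0,"dz":0,"ax":0,"ay":0,"az":-0.095,"gripper":0},
    {"dx":0,"dy":0,"dz":0,"ax":0,"ay":0,"az":-0.095,"gripper":0},
    {"dx":0,"dy":0,"dz":0,"ax":0,"ay":0,"az":-0.095,"gripper":0},
    {"dx":0,"dy":0,"dz":0,"ax":0,"ay":0,"az":-0.095,"gripper":0},
    {"dx":0,"dy":0,"dz":0,"ax":0,"ay":0,"az":-0.095,"gripper":0},
    {"dx":0,"dy":0,"dz":0,"ax":0,"ay":0,"az":-0.095,"gripper":0},
    {"dx":0,"dy":0,"dz":0,"ax":0,"ay":0,"az":-0.095,"gripper":0},
    {"dx":0,"dy":0,"dz":0,"ax":0,"ay":0,"az":-0.095,"gripper":0},
    {"dx":0,"dy":0,"dz":0,"ax":0,"ay":0,"az":-0.095,"gripper":0},
    {"dx":0,"dy":0,"dz":0,"ax":0,"ay":0,"az":0,"gripper":0},
    {"dx":0,"dy":0,"dz":0,"ax":0,"ay":0,"az":0,"gripper":0}
  ]
}}

```text
clock: 65.75
eef_pos: [436.2, 291.2, 138.6]
tool_rot: [-3.142, -0.002, 3.071]
force: [0.4, 0.2, -2.0]
width: 12.3
gripper_force: 62.7
```

```bash
python3 -c "
from h import *
im=grab('wrist');save(im,'w23.png');W=cloud(im);T,s=tool();P=(W-T[:3,3])@T[:3,:3]
m=(im['range_z']>0)&(P[...,2]>15)&(P[...,2]<32)&(abs(P[...,0])<100)&(abs(P[...,1])<60)
q=P[m]; print(cv2.minAreaRect(q[:,:2].astype(np.float32)),np.percentile(q[:,2],[2,50,98]),len(q))
print(np.linalg.lstsq(np.c_[q[:,:2],np.ones(len(q))],q[:,2],rcond=None)[0])
go(437.8,292.2,48,176)"
```

```text
((0.62921142578125, -0.020355224609375), (149.38856506347656, 84.32820892333984), 0.2426004260778427) [21.90597376 23.26794167 24.58128635] 33312
[ 1.21631875e-03 -8.10881029e-04  2.32068578e+01]
at [436.3 291.3 138.7] yaw 176.0 tilt 0.09 w 12.5 q7 0.94 t 65.8 | d [-0.005  0.003  0.302] az -0.0 alt 2.0
```

View pics/w23.png

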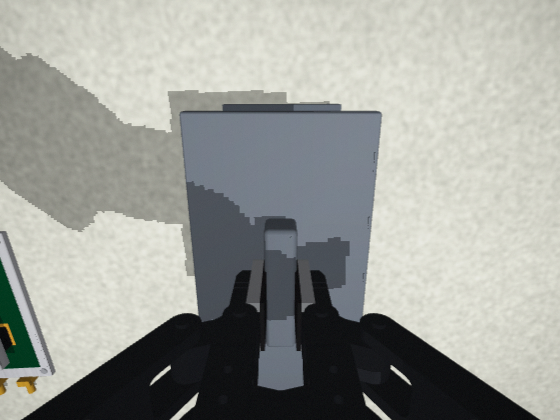

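Emit:
{"op": "step_arm", "data": {
  "plan": [
    {"dx":-0.004,"dy":0.003,"dz":0.12,"ax":0,"ay":0,"az":0,"gripper":0},
    {"dx":0,"dy":0,"dz":0.12,"ax":0,"ay":0,"az":0,"gripper":0},
    {"dx":0,"dy":0,"dz":0.04,"ax":0,"ay":0,"az":0,"gripper":0},
    {"dx":0,"dy":0,"dz":0.01,"ax":0,"ay":0,"az":0,"gripper":0},
    {"dx":0,"dy":0,"dz":0,"ax":0,"ay":0,"az":0,"gripper":0},
    {"dx":0,"dy":0,"dz":0,"ax":0,"ay":0,"az":0,"gripper":0}
  ]
}}

```text
clock: 66.55
eef_pos: [438.3, 292.8, 53.0]
tool_rot: [3.14, 0.0, 3.074]
force: [0.4, 0.6, -1.2]
width: 12.6
gripper_force: 62.7
```

```bash
python3 -c "
from h import *
go(437.8,292.2,47,176)"
```

```text
at [438.3 292.8  53. ] yaw 176.1 tilt 0.11 w 12.6 q7 0.96 t 66.55 | d [ 0.002 -0.002  0.02 ] az 0.001 alt -1.999
```

Emit:
{"op": "step_arm", "data": {
  "plan": [
    {"dx":0.001,"dy":-0.002,"dz":0.012,"ax":0,"ay":0,"az":0,"gripper":0},
    {"dx":0,"dy":0,"dz":0.006,"ax":0,"ay":0,"az":0,"gripper":0},
    {"dx":0,"dy":0,"dz":0,"ax":0,"ay":0,"az":0,"gripper":0},
    {"dx":0,"dy":0,"dz":0,"ax":0,"ay":0,"az":0,"gripper":0}
  ]
}}

```text
clock: 67.05
eef_pos: [437.3, 291.7, 46.5]
tool_rot: [3.141, -0.001, 3.074]
force: [-0.0, 0.1, -1.0]
width: 12.3
gripper_force: 62.7
```

Emit:
{"op": "step_arm", "data": {
  "plan": [
    {"dx":0,"dy":0,"dz":0.004,"ax":0,"ay":0,"az":0,"gripper":0},
    {"dx":0,"dy":0,"dz":0,"ax":0,"ay":0,"az":0,"gripper":0},
    {"dx":0,"dy":0,"dz":0,"ax":0,"ay":0,"az":0,"gripper":0}
  ]
}}

```text
clock: 67.42
eef_pos: [437.4, 291.8, 45.7]
tool_rot: [3.141, -0.001, 3.074]
force: [-0.8, 0.2, 4.4]
width: 12.1
gripper_force: 63.3
```

Contact; release and lift.

Emit:
{"op": "step_arm", "data": {
  "plan": [
    {"dx":0,"dy":0,"dz":0,"ax":0,"ay":0,"az":0,"gripper":0.3},
    {"dx":0,"dy":0,"dz":0,"ax":0,"ay":0,"az":0,"gripper":0.5},
    {"dx":0,"dy":0,"dz":0,"ax":0,"ay":0,"az":0,"gripper":0.5},
    {"dx":0,"dy":0,"dz":-0.04,"ax":0,"ay":0,"az":0,"gripper":0.5},
    {"dx":0,"dy":0,"dz":-0.15,"ax":0,"ay":0,"az":0,"gripper":0.5},
    {"dx":0,"dy":0,"dz":-0.18,"ax":0,"ay":0,"az":0,"gripper":0.5},
    {"dx":0,"dy":0,"dz":-0.18,"ax":0,"ay":0,"az":0,"gripper":0.5},
    {"dx":0,"dy":0,"dz":0,"ax":0,"ay":0,"az":0,"gripper":0.5},
    {"dx":0,"dy":0,"dz":0,"ax":0,"ay":0,"az":0,"gripper":0.5}
  ]
}}

```text
clock: 68.55
eef_pos: [437.1, 291.5, 210.7]
tool_rot: [3.141, -0.001, 3.074]
force: [-0.5, -0.5, -0.8]
width: 42.7
gripper_force: 0.0
```

```bash
python3 -c "
from h import *
im,W=look('wrist','w24.png',zmin=17,zmax=120,mn=400,rmax=800); print('rib'); blobs(W,zmin=31,zmax=60,mn=200,rmax=800)
im=grab('side');save(im,'side2.png'); print('side'); blobs(cloud(im),zmin=16,zmax=120,mn=60,dz=.9,rmax=800)"
```

```text
[281. 177.] z 23.2 c [438.3 292.2] sz [151.   84.2] long -4.0 13674
[ 22. 289.] z 71.2 c [526.4  39.7] sz [69.9 20.7] long -15.1 4523
rib
[281. 187.] z 38.9 c [438.3 292. ] sz [60.4 13.5] long -3.5 988
[ 26. 285.] z 52.4 c [523.   38.1] sz [69.5 16.8] long 10.6 1833
side
[256. 155.] z 24.9 c [ 696.3 -229.8] sz [66.8 29.1] long 88.6 186
[262. 180.] z 24.8 c [ 647.2 -127. ] sz [68.7 29.7] long -80.6 220
[369. 197.] z 25.3 c [ 380.2 -124.8] sz [75.2 13.4] long 83.6 127
[289. 217.] z 76.7 c [545.5  12.5] sz [71.8 31.1] long -76.4 603
[543. 261.] z 93.5 c [56.2 15.6] sz [83.  16.5] long -77.0 1826
[314. 351.] z 23.9 c [435.9 294.1] sz [152.2  85.4] long -4.0 4464
```

View pics/side2.png

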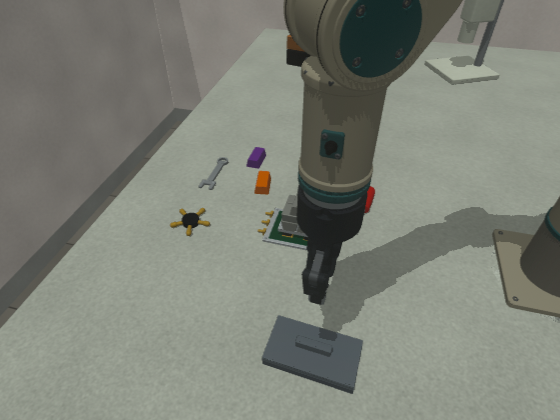

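```bash
python3 -c "
from cell import ctrl
print(ctrl.finish_job())"
```

```text
the job is handed in; nothing more can be done
None
```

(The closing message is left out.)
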